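# Rub down the griddle

### The arm

A 6-joint arm with a two-finger parallel gripper is mounted at the origin on the work surface. World frame = base frame: x ahead of the robot, y to its left, z up, the work surface at z = 0. Lengths are in m, angles in degrees, forces in N, time in s.
With the tool pointing down it reaches from about 0.3 to 0.75 m from the base axis. Payload 8.5 kg.
Tool frame: the origin (TCP) lies at the very end of the fingers, on their centre line; the grasp point (between the pads) lies 19 mm behind it; z points along the fingers, y is the line along which they close (so a half turn about z gives the same grasp; the last joint's range is limited). The gripper opens to 85 mm and grips with 20 to 120 N. Pads are 22 mm wide; open, the fingers measure 114 mm over their backs; the gripper's body (76 mm by 85 mm) begins 54 mm behind the grasp point. The pads swing forward as they close: fully open they stand 13 mm farther back than shut.
Start: joints at [54.872, 21.807, 74.336, -0, 83.858, -12.336], TCP at [0.213, 0.507, 0.207] pointing down, gripper open.
Joint ranges: [-178.18, 178.18], [-50.72, 133.34], [12.68, 142.11], [-81.47, 261.47], [9.98, 163.14], [-165.26, 165.26]. Speed limits (degrees/s): [136.94, 136.94, 180, 180, 180, 180].

### API

Orientations are given as a 3x3 rotation matrix whose columns are the frame's x, y, z axes.
In Python, from rig import env gives the robot as it stands.
- The arm moves only by the tool move_arm, never from a script. Its argument "plan" is a list of rows, each a list of 7 numbers: the turn, a rotation vector about the tool's x, y, z in degrees, then the shift along the tool's x, y, z in cm, then the gripper command: -1 is shut, 1 is fully open, values between are in proportion. In form: [[ax, ay, az, tx, ty, tz, jaw], ...]. A call has 1 to 5 rows; each row is the pose to reach, as a shift and turn from the pose commanded when the call began, along the tool's axes at that moment; what a row does not reach only later rows make up. A row lasts 1/10 s, in which the tool goes at most 50 mm and 8.59 degrees, less where a joint would pass 70% of its speed; a pose out of reach is approached as far as the arm can. A call with a gripper value outside its range is refused whole. The fingers move at their own pace and stop on an object; "squeeze" is the grip in N (left out, the last holds). Time passes only in rows, so rows that repeat a pose let the fingers close. It gives the time, the measured TCP pose, the force, the opening and the grip force at its end, in the units of the state.
- env.observe(): the state, without advancing time (a new reading comes with each control period).
- env.get_image(name): name is "scene" or "top" or "wrist"; returns a dict with "color" (400x640x3 uint8, red, green, blue), "fov_y" (degrees; the focal length in pixels is half the picture's height over the tangent of half this angle, whatever the lens; pixels are square), "cx", "cy" (the principal point, pixels), "R" (3x3) and "t" (3): a world point X has camera coordinates R X + t. Camera axes: x right, y down, z forward; pixel columns grow to the right and rows downward; lengths in m; the calibration is good to about 2 mm. A picture is of the moment at which its call begins. There is no depth.
- env.close_job(): hands the job in; it is judged then, once.
Trained networks look in a picture, given as the dict that the camera call returned (one of the last four; its "shot" number tells which), for a name from the list of things; names that differ only in an ending like _2 or _b are one class to them, and where a whole thing is asked for, a point or a joint stands for the part that bears it (a point fixed in the world has none). Each returns a list of dicts, best first, with "conf" (0 to 1); they miss things now and then, are a little off and sometimes report something else, mostly with a low value. They report only what shows in the picture. A call takes as long as a camera call. They do not tell look-alikes from the thing itself.
- env.outline_of(target, picture): "mask" (400x640 bool, what is visible of it) and "bbox" ([centre column, centre row, width, height] in pixels, round what is visible of it).
- env.tip_of(target, picture): "pixel" ([column, row] in pixels: a listed point, or the origin of a listed thing).
The state is a dict: "time_s": time; "q": joint angles; "qvel": joint speeds; "joint_efforts": joint torques, N m; "position": TCP position; "tool_rot": TCP orientation; "ft_force": force on the tool from outside, world axes, zero at the start; "wrist_torque": the same for the moment, N m; "grip_width": finger opening in m; "gripper_force": force on a finger pad.
Only numpy, scipy, OpenCV 4.12 (cv2) and the standard library are available. Lean on these libraries where they do the work, as an engineer would, in place of code of your own. Each camera call takes 0.05 s, during which the arm holds its last target. There are 200 camera calls.

### The job

Clean the griddle: move the spice tins that stand on it into the wooden tray, draw the keeper and then the bolt of the scouring box, slide its lid open and take out the rubbing block. Then rub the griddle with the block in one stroke, its sole spanning the griddle's width, starting at the end with the loop handle and going along the middle to the plain end, pressing lightly and steadily so that the springs of the sole are about half pressed in. Finally put the block back in the box standing on its sole, slide the lid fully shut, and leave the other kitchen things alone.

Things in the scene. Friction and masses are not known exactly. Their poses are not given: they have to be found in the camera images.
- griddle: flat dark steel griddle, fixed to the step: plate 130 (its x) x 260 (its y) x 10 thick, origin at the centre of its underside, top face 10 above it. A flat loop handle 60 wide sticks out 50 beyond the -y end, the +y end is plain. Rub along its y axis, from -y to +y.
- tray: shallow wooden tray, fixed, outer 210 (x) x 150 (y) x 30 tall, walls and floor 5 thick, origin at the centre of its underside, open on top
- tin1: a square metal spice tin, 44 x 44 (x, y) x 40 tall (z), 90 g, standing loose on the griddle; all tins are alike and two or three are present. Origin at the centre of the tin
- tin2: a square metal spice tin, 44 x 44 (x, y) x 40 tall (z), 90 g, standing loose on the griddle; all tins are alike and two or three are present. Origin at the centre of the tin
- tin3: a square metal spice tin, 44 x 44 (x, y) x 40 tall (z), 90 g, standing loose on the griddle; all tins are alike and two or three are present. Origin at the centre of the tin
- tin4: a square metal spice tin, 44 x 44 (x, y) x 40 tall (z), 90 g, standing loose on the griddle; all tins are alike and two or three are present. Origin at the centre of the tin
- caddy: scouring box of plywood, fixed; origin under the centre of the box part. Inside 120 (x) x 150 (y), inner floor 8 above the origin, walls 10 thick, rim at 85. On its -y side a solid ledge of the same height, from y = -85 to y = -185 and x = -95 to x = 70, carries bolt and keeper.
- keeper (a joint): slide of the keeper, a flat steel bar on the ledge lying across the tail of the bolt: 0 shut to 0.040 m drawn; it moves along the box's -x. While it is shut the bolt cannot be drawn; it clears the bolt at 0.020. About 1.5 N friction, stays where it is left.
- keeper_grip (a point): point to grip on the keeper's upright square post (14 x 14, top 15 above this point, its bar 28 below this point), 135 above the caddy origin; axes as the caddy's
- bolt (a joint): slide of the bolt, a steel bar whose tongue holds the lid's steel lug: 0 shut to 0.040 m drawn; it moves along the box's -y. While it is shut the lid cannot slide; it clears the lug at 0.022. About 1.5 N friction, stays where it is left.
- bolt_grip (a point): point to grip on the bolt's upright square post (14 x 14, top 15 above this point, its bar 28 below), 135 above the caddy origin; axes as the caddy's
- lid (a joint): slide of the box lid: 0 shut to 0.125 m fully open; it moves along the box's +x. About 1.5 N friction, stays where it is left.
- lid_grip (a point): point to grip on the lid's upright wooden handle bar (14 in x, 40 in y, top 11 above this point, lid surface 24 below), 116 above the caddy origin; axes as the caddy's
- block: wooden rubbing block, 0.26 kg, standing in the box: sole plate 50 (x) x 110 (y) x 10 on springs under a board with top at 32; on it a grip rib 20 (x) x 70 (y), from 32 to 70. Origin: centre of the sole's underside when the springs are relaxed. The sole presses in up to 8 mm at 1.5 N per mm, and the origin then sinks that far below the surface (1.3 mm by its own weight).
- plate: red plastic plate, 170 diameter, a bystander; origin at its underside
- ladle: steel ladle, 280 long, a bystander
- jar: glass jar with press-button lid, 80 diameter, 122 tall, a bystander; origin at its underside
- mug: white mug, 70 diameter, 80 tall, a bystander; origin at its underside
- matchbox: matchbox 36 x 55 x 15, a bystander; origin at its underside
- spatula: wooden spatula, 200 long, a bystander
Not all that is in view belongs to the job. What is shaped like the tin4 but purple, red or yellow is not meant.

How it is judged (in metres and radians):
On the way, in this order (a step that is already met when the one before it is completed fails the run):
1. the keeper is drawn (value of joint keeper above 0.028 m), for 0.2 s.
2. then the bolt is drawn (value of joint bolt above 0.025 m), for 0.2 s.
3. the lid is slid open (value of joint lid above 0.1 m), for 0.2 s.
4. with all tins in the tray, the block rubs the griddle at the end with the loop handle (y of block in the frame of griddle between -0.103 and -0.067 m and x of block in the frame of griddle between -0.02 and 0.02 m and angle between the x axis of block and the y axis of griddle, either way round below 0.25 rad and linear speed of block above 0.005 m/s and contact force between block and griddle between 4 and 20 N and x of tin1 in the frame of tray between -0.1 and 0.1 m and y of tin1 in the frame of tray between -0.07 and 0.07 m and z of each of tin1, tin2, tin3, tin4 in the frame of tray below 0.045 m and x of tin2 in the frame of tray between -0.1 and 0.1 m and y of tin2 in the frame of tray between -0.07 and 0.07 m and x of tin3 in the frame of tray between -0.1 and 0.1 m and y of tin3 in the frame of tray between -0.07 and 0.07 m and x of tin4 in the frame of tray between -0.1 and 0.1 m and y of tin4 in the frame of tray between -0.07 and 0.07 m), for 0.1 s.
5. the moving block presses on the griddle a quarter of the way along (4 to 20 N) (y of block in the frame of griddle between -0.061 and -0.025 m and x of block in the frame of griddle between -0.02 and 0.02 m and angle between the x axis of block and the y axis of griddle, either way round below 0.25 rad and linear speed of block above 0.005 m/s and contact force between block and griddle between 4 and 20 N), for 0.1 s.
6. the moving block presses on the griddle at the middle (4 to 20 N) (y of block in the frame of griddle between -0.018 and 0.018 m and x of block in the frame of griddle between -0.02 and 0.02 m and angle between the x axis of block and the y axis of griddle, either way round below 0.25 rad and linear speed of block above 0.005 m/s and contact force between block and griddle between 4 and 20 N), for 0.1 s.
7. the moving block presses on the griddle three quarters along (4 to 20 N) (y of block in the frame of griddle between 0.025 and 0.061 m and x of block in the frame of griddle between -0.02 and 0.02 m and angle between the x axis of block and the y axis of griddle, either way round below 0.25 rad and linear speed of block above 0.005 m/s and contact force between block and griddle between 4 and 20 N), for 0.1 s.
8. the moving block presses on the griddle at the plain end (4 to 20 N) (y of block in the frame of griddle between 0.067 and 0.103 m and x of block in the frame of griddle between -0.02 and 0.02 m and angle between the x axis of block and the y axis of griddle, either way round below 0.25 rad and linear speed of block above 0.005 m/s and contact force between block and griddle between 4 and 20 N), for 0.1 s.
At the end, for the whole second after the job is handed in: every tin rests in the tray, on its floor and not on another tin (either way up); the block stands on its sole on the floor of the scouring box; the lid is shut to within 8 mm; all released and at rest (x of tin1 in the frame of tray between -0.1 and 0.1 m and y of tin1 in the frame of tray between -0.07 and 0.07 m and z of each of tin1, tin2, tin3, tin4 in the frame of tray below 0.045 m and x of tin2 in the frame of tray between -0.1 and 0.1 m and y of tin2 in the frame of tray between -0.07 and 0.07 m and x of tin3 in the frame of tray between -0.1 and 0.1 m and y of tin3 in the frame of tray between -0.07 and 0.07 m and x of tin4 in the frame of tray between -0.1 and 0.1 m and y of tin4 in the frame of tray between -0.07 and 0.07 m and linear speed of each of tin1, tin2, tin3, tin4, block below 0.02 m/s and x of block in the frame of caddy between -0.06 and 0.06 m and y of block in the frame of caddy between -0.075 and 0.075 m and z of block in the frame of caddy between -0.002 and 0.012 m and angle between block's own z axis and vertical below 0.1 rad and value of joint lid below 0.008 m); the robot touches nothing.
It fails at once if one of the other kitchen things is pushed more than 5 cm from its place (distance of any of plate, ladle, jar, mug, matchbox, spatula from where it was at the start of the episode above 0.05 m).
Of tin1, tin2, tin3, tin4 only 2 to 3 are there at a start; the rules pass over those that are not, and their reading is None.
At some moment in a run one of tin1, tin2, tin3, tin4 may be knocked a few centimetres aside while the robot is not near it.
Once in a run the grip may slacken for a moment while it holds something.
It also fails if it takes over 192 s, if anything falls off the work surface, if the arm or the gripper's body presses on something with over 40 N, if the wrist force passes 120 N, or if a joint passes its speed limit or range.

## Working session

There is one attempt and no reset: what is moved stays moved. The work goes in short steps, Python scripts to look and compute and a tool call to move; the robot and the scene stay as the last step left them, time stands still between calls to the robot, and variables do not carry over. Pictures are saved under pics/ and viewed, at most 14 in all, crops included, and the job is handed in when it is done.

Besides the shell and the picture viewer there is one more tool, called after "Request:" as name(argument=value, ...), one argument or row to a line, values as JSON. move_arm: Moves the arm, as the interface text tells. Its arguments: {"type":"object","properties":{"plan":{"type":"array"},"squeeze":{"type":"number"}},"required":["plan"]}

```bash
mkdir -p pics; ls; python3 - <<'E'
from rig import env
import cv2
for n in ("scene","top"):
    p=env.get_image(n); cv2.imwrite(f"pics/{n}0.png",p["color"][:,:,::-1]); print(n,p["fov_y"],p["cx"],p["cy"],p["R"],p["t"],p["shot"])
E
```

```text
pics
scene 47.6083619440334 309.4044579924805 201.01799659704318 [[-0.48352047  0.87532793  0.00299515]
 [ 0.69288252  0.38482634 -0.6097725 ]
 [-0.53490352 -0.2927622  -0.79257083]] [ 0.25434022 -0.29549065  1.79542926] 1
top 50.35432714528187 320.883798059602 197.66371480917826 [[ 1.68794447e-02 -9.99854866e-01  2.30911401e-03]
 [-9.93569444e-01 -1.70318455e-02 -1.11936038e-01]
 [ 1.11959121e-01 -4.04846954e-04 -9.93712731e-01]] [0.00207116 0.57287258 1.09549139] 2
```

View pics/scene0.png

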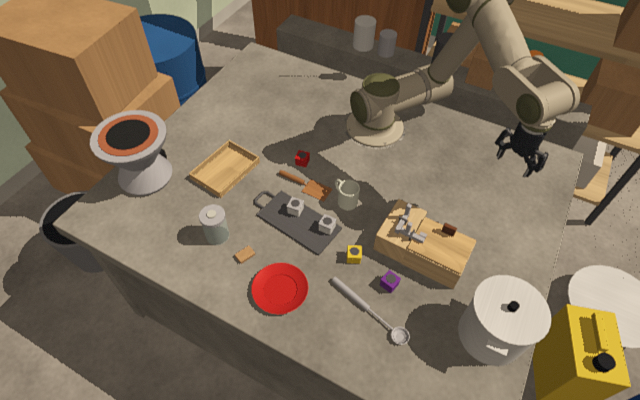

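View pics/top0.png

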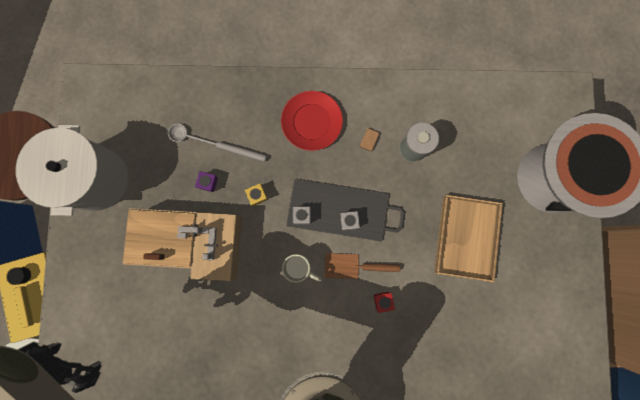

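```bash
cat > h.py <<'E'
from rig import env
import numpy as np, cv2
np.set_printoptions(precision=4,suppress=True)
def K(p):
    f=200/np.tan(np.radians(p["fov_y"]/2)); return np.array([[f,0,p["cx"]],[0,f,p["cy"]],[0,0,1]])
def P(p): return K(p)@np.c_[p["R"],p["t"]]
def proj(p,X):
    X=np.atleast_2d(X); y=(P(p)@np.c_[X,np.ones(len(X))].T).T; return y[:,:2]/y[:,2:]
def tri(p1,u1,p2,u2):
    X=cv2.triangulatePoints(P(p1),P(p2),np.array(u1,float).reshape(2,1),np.array(u2,float).reshape(2,1)).ravel(); return X[:3]/X[3]
def ray(p,u,z):
    R=np.array(p["R"]); c=-R.T@p["t"]; d=R.T@np.linalg.inv(K(p))@[u[0],u[1],1]; return c+d*(z-c[2])/d[2]
def crop(p,name,c,r,w=160,h=120,k=5):
    c0=max(0,int(c-w/2)); r0=max(0,int(r-h/2)); im=p["color"][r0:r0+h,c0:c0+w,::-1]
    cv2.imwrite(f"pics/{name}.png",cv2.resize(im,None,fx=k,fy=k,interpolation=cv2.INTER_CUBIC)); print(name,"origin",c0,r0,"x",k)
E
python3 - <<'E'
from h import *
a=env.get_image("scene"); b=env.get_image("top")
for n in "griddle tray tin1 caddy keeper_grip bolt_grip lid_grip jar mug".split():
    A=env.tip_of(n,a); B=env.tip_of(n,b)
    print(n,[(np.round(x["pixel"],1).tolist(),round(x["conf"],2)) for x in A],[(np.round(x["pixel"],1).tolist(),round(x["conf"],2)) for x in B])
    if n!="tin1" and A and B: print("   tri",tri(a,A[0]["pixel"],b,B[0]["pixel"]))
    if n=="tin1":
        for x in B:
            for y in A:
                X=tri(a,y["pixel"],b,x["pixel"]); e=np.abs(proj(b,X)[0]-x["pixel"]).max()
                if e<2: print("   tri",X,e)
for n in "griddle tray caddy".split():
    for o in env.outline_of(n,b)[:1]:
        print(n,cv2.minAreaRect(np.argwhere(o["mask"])[:,::-1].astype(np.float32)),o["conf"])
crop(b,"c1",185,240,140,100,5)
E
```

```text
griddle [([298.2, 225.5], 0.63)] [([337.4, 208.8], 0.72)]
   tri [ 0.5475 -0.0328 -0.0181]
tray [([226.2, 169.9], 0.86)] [([468.1, 237.9], 0.93), ([360.1, 265.5], 0.47), ([174.2, 238.1], 0.41)]
   tri [ 0.4716 -0.3829 -0.0017]
tin1 [([293.3, 206.5], 0.83), ([327.5, 223.8], 0.8), ([303.0, 157.9], 0.79), ([389.0, 280.6], 0.75), ([356.0, 253.3], 0.71)] [([346.9, 220.0], 0.89), ([254.9, 196.0], 0.87), ([298.3, 215.7], 0.66), ([384.5, 298.3], 0.63), ([204.3, 182.9], 0.62)]
   tri [ 0.5167 -0.0619  0.0329] 1.6042990154575705
   tri [ 0.4992 -0.0403  0.2651] 1.3721486865751444
   tri [0.5745 0.1906 0.0207] 0.7883268591481283
   tri [0.5248 0.0684 0.0338] 0.788055377588023
   tri [ 0.2695 -0.2184 -0.3562] 0.8265317409887416
   tri [0.61   0.3223 0.0215] 1.1958075350247555
caddy [([431.8, 259.6], 0.63), ([299.6, 221.5], 0.46)] [([172.8, 236.2], 0.6)]
   tri [ 0.4656  0.4081 -0.0001]
keeper_grip [([408.2, 205.7], 0.69)] [([152.5, 252.8], 0.46), ([336.3, 209.6], 0.16)]
   tri [0.4541 0.3277 0.238 ]
bolt_grip [([408.6, 225.0], 0.64)] [([192.7, 227.5], 0.7)]
   tri [0.4847 0.3109 0.1476]
lid_grip [([447.4, 230.2], 0.78)] [([151.1, 254.7], 0.9)]
   tri [0.4193 0.4172 0.1128]
jar [([247.8, 256.4], 0.25)] [([412.9, 146.8], 0.64)]
   tri [ 0.7189 -0.1932 -0.065 ]
mug [([348.7, 203.7], 0.71), ([222.7, 170.0], 0.45)] [([295.8, 266.0], 0.87)]
   tri [ 0.3899  0.0782 -0.0075]
griddle ((346.2779846191406, 211.02015686035156), (116.13910675048828, 48.044795989990234), 9.229887008666992) 0.83
tray ((467.5539855957031, 237.79298400878906), (60.34035873413086, 81.39178466796875), 6.072456359863281) 0.95
caddy ((180.93093872070312, 244.14645385742188), (115.9825210571289, 66.44580841064453), 3.447387218475342) 0.75
c1 origin 115 190 x 5
```

View pics/c1.png

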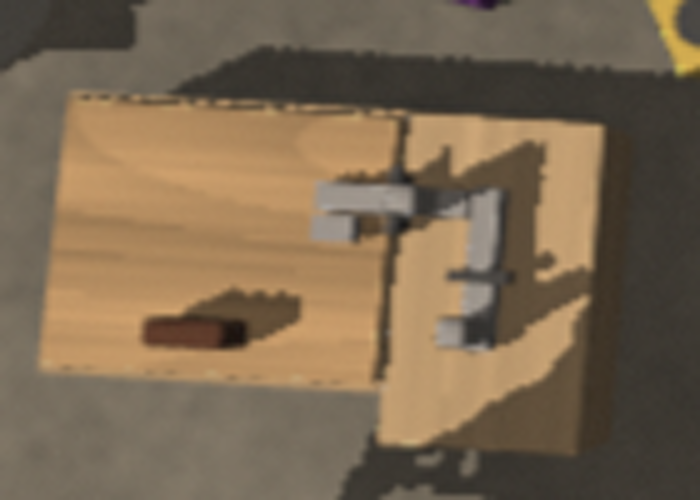

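```bash
python3 - <<'E'
from h import *
b=env.get_image("top")
s=env.observe(); print(s["position"],s["tool_rot"],s["grip_width"])
u=lambda x,y:(115+x/5,190+y/5)
for n,c,z in [("lidTL",(70,95),.088),("lidBL",(40,370),.088),("ledTR",(605,125),.085),("ledBR",(580,450),.085),("ledBL",(380,440),.085),("keepertop",(450,330),.15),("bolttop",(333,228),.15),("boltlight",(320,197),.107),("keeperbar top",(487,190),.107),("lidhandle",(180,328),.127)]:
    print(n,ray(b,u(*c),z))
for n,c,z in [("g",(294,179),.01),("g",(390,193),.01),("g",(384,240),.01),("g",(288,226),.01),("tinA",(302,212),.05),("tinB",(349.5,218),.05),("hand",(403,217),.01)]: print(n,ray(b,c,z))
for o in env.outline_of("tray",b)[:1]:
    r=cv2.boxPoints(cv2.minAreaRect(np.argwhere(o["mask"])[:,::-1].astype(np.float32))); print("tray",[ray(b,c,.03)[:2] for c in r])
for o in env.outline_of("griddle",b)[:1]:
    crop(b,"c2",345,215,160,110,5)
E
```

```text
[0.2131 0.507  0.207 ] [[-0.9219  0.3874  0.    ]
 [ 0.3874  0.9219  0.    ]
 [-0.      0.     -1.    ]] 0.085336057448522
lidTL [0.5296 0.4926 0.088 ]
lidBL [0.3931 0.4982 0.088 ]
ledTR [0.5193 0.2244 0.085 ]
ledBR [0.3583 0.2304 0.085 ]
ledBL [0.3616 0.3294 0.085 ]
keepertop [0.4178 0.28   0.15  ]
bolttop [0.4643 0.3371 0.15  ]
boltlight [0.4801 0.3582 0.107 ]
keeperbar top [0.4849 0.2766 0.107 ]
lidhandle [0.416 0.415 0.127]
g [0.625  0.0857 0.01  ]
g [ 0.5912 -0.1751  0.01  ]
g [ 0.4642 -0.1589  0.01  ]
g [0.4973 0.0987 0.01  ]
tinA [0.5324 0.0602 0.05  ]
tinB [ 0.5189 -0.0633  0.05  ]
hand [ 0.5267 -0.21    0.01  ]
tray [array([ 0.3794, -0.2838]), array([ 0.5884, -0.312 ]), array([ 0.5718, -0.4706]), array([ 0.3635, -0.4392])]
c2 origin 265 160 x 5
```

View pics/c2.png

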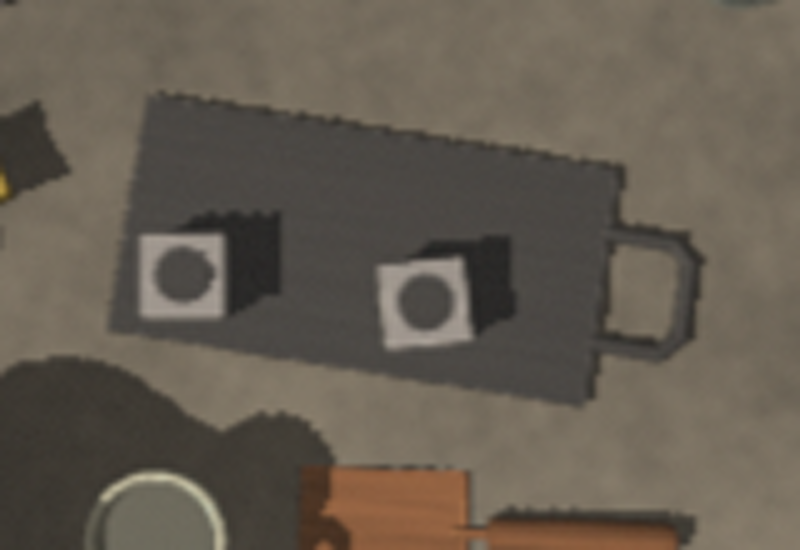

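Request:
move_arm(
  plan=[
    [0, 0, -20.6, -13.9, -6.5, -4.3, 1],
    [0, 0, -20.6, -13.9, -6.5, -4.3, 1],
    [0, 0, -20.6, -13.9, -6.5, -4.3, 1],
    [0, 0, -20.6, -13.9, -6.5, -4.3, 1],
    [0, 0, -20.6, -13.9, -6.5, -4.3, 1],
  ],
)

```text
time_s: 1.9
position: [0.3177, 0.392, 0.2509]
tool_rot: [[-0.999, 0.042, 0.002], [0.042, 0.999, 0.001], [-0.002, 0.001, -1.0]]
ft_force: [-0.2, 1.1, -1.2]
grip_width: 0.0852
gripper_force: 0.0
```

Request:
move_arm(
  plan=[
    [0, 0, 0, -10.7, -11, 0, -0.2],
    [0, 0, 0, -10.7, -11, 0, -0.2],
    [0, 0, 0, -10.7, -11, 0, -0.2],
    [0, 0, 0, -10.7, -11, 0, -0.2],
    [0, 0, 0, -10.7, -11, 0, -0.2],
  ],
  squeeze=60,
)

```text
time_s: 2.4
position: [0.4188, 0.2793, 0.2495]
tool_rot: [[-0.999, 0.04, -0.001], [0.04, 0.999, 0.0], [0.001, -0.0, -1.0]]
ft_force: [-0.1, 0.4, -0.0]
grip_width: 0.0341
gripper_force: 0.0
```

```bash
python3 - <<'E'
from h import *
w=env.get_image("wrist"); s=env.observe(); print(s["time_s"],s["position"],s["tool_rot"],s["grip_width"])
cv2.imwrite("pics/w1.png",w["color"][:,:,::-1])
print(w["fov_y"],w["cx"],w["cy"],w["R"],w["t"])
for n in "keeper_grip bolt_grip lid_grip".split():
    z={"lid_grip":.116}.get(n,.135)
    for x in env.tip_of(n,w): print(n,x["pixel"],x["conf"],ray(w,x["pixel"],z))
E
```

```text
2.45 [0.4181 0.28   0.2497] [[-0.9993  0.0381 -0.0008]
 [ 0.0381  0.9993  0.0002]
 [ 0.0008  0.0002 -1.    ]] 0.03432777965928163
60.096128081161865 318.13147836275033 199.55250913081088 [[ 0.0402  0.9992 -0.0001]
 [ 0.9453 -0.038   0.3239]
 [ 0.3237 -0.0131 -0.9461]] [-0.2953 -0.4409  0.2904]
keeper_grip [323.0, 184.0] 0.86 [0.4175 0.2829 0.135 ]
bolt_grip [352.4, 249.1] 0.63 [0.4801 0.3074 0.135 ]
lid_grip [471.3, 169.3] 0.86 [0.4148 0.416  0.116 ]
```

View pics/w1.png

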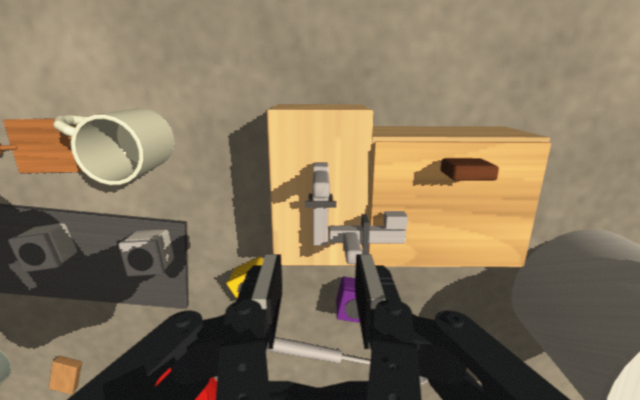

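Request:
move_arm(
  plan=[
    [0, 0, 0, 0, 0.25, 5, -0.2],
    [0, 0, 0, 0, 0.25, 10, -0.2],
    [0, 0, 0, 0, 0.25, 13.2, -0.2],
    [0, 0, 0, 0, 0.25, 13.2, -0.2],
    [0, 0, 0, 0, 0.25, 13.2, -0.2],
  ],
)

```text
time_s: 3.1
position: [0.4189, 0.2826, 0.1191]
tool_rot: [[-0.999, 0.037, 0.001], [0.037, 0.999, 0.0], [-0.001, 0.0, -1.0]]
ft_force: [0.0, -0.7, -0.1]
grip_width: 0.0337
gripper_force: 0.0
```

Request:
move_arm(
  plan=[
    [0, 0, 0, 0, 0, 0, -1],
    [0, 0, 0, 0, 0, 0, -1],
    [0, 0, 0, 0, 0, 0, -1],
    [0, 0, 0, 0, 0, 0, -1],
    [0, 0, 0, 0, 0, 0, -1],
  ],
  squeeze=40,
)

```text
time_s: 3.6
position: [0.4197, 0.2814, 0.1202]
tool_rot: [[-0.999, 0.038, 0.003], [0.038, 0.999, -0.0], [-0.003, -0.0, -1.0]]
ft_force: [-1.1, -5.2, 4.9]
grip_width: 0.0121
gripper_force: 39.0
```

Request:
move_arm(
  plan=[
    [0, 0, 0, 1, 0, 0, -1],
    [0, 0, 0, 2, 0, 0, -1],
    [0, 0, 0, 3, 0, 0, -1],
    [0, 0, 0, 3.7, 0, 0, -1],
    [0, 0, 0, 3.7, 0, 0, -1],
  ],
)

```text
time_s: 4.1
position: [0.3819, 0.2831, 0.1201]
tool_rot: [[-0.999, 0.038, 0.003], [0.038, 0.999, 0.0], [-0.003, 0.0, -1.0]]
ft_force: [-1.9, -3.4, 8.2]
grip_width: 0.0123
gripper_force: 39.5
```

Request:
move_arm(
  plan=[
    [0, 0, 0, 0, 0, 0, -0.4],
    [0, 0, 0, 0, 0, 0, -0.4],
    [0, 0, 0, 0, 0, -4, -0.4],
    [0, 0, 0, -4.5, 1.3, -8, -0.4],
    [0, 0, 0, -6, 1.3, -10, -0.4],
  ],
)

```text
time_s: 4.6
position: [0.4438, 0.2946, 0.2204]
tool_rot: [[-0.999, 0.038, 0.002], [0.038, 0.999, 0.001], [-0.002, 0.001, -1.0]]
ft_force: [-0.1, 0.6, 0.1]
grip_width: 0.0258
gripper_force: 0.0
```

```bash
python3 - <<'E'
from h import *
w=env.get_image("wrist"); s=env.observe(); print(s["time_s"],s["q"],s["position"],s["tool_rot"],s["grip_width"])
crop(w,"w2",370,250,220,160,3.6)
for n in "keeper_grip bolt_grip lid_grip".split():
    z={"lid_grip":.116}.get(n,.135)
    for x in env.tip_of(n,w): print(n,x["pixel"],x["conf"],ray(w,x["pixel"],z))
E
```

```text
4.65 [ 20.6981  19.4451  75.1341  -0.0106  84.8092 -67.064 ] [0.448  0.2948 0.2241] [[-0.9992  0.039   0.0101]
 [ 0.0391  0.9992  0.0036]
 [-0.0099  0.004  -0.9999]] 0.025640373939301166
w2 origin 260 170 x 3.6
keeper_grip [299.2, 115.2] 0.75 [0.3824 0.283  0.135 ]
bolt_grip [336.7, 237.5] 0.62 [0.4796 0.3078 0.135 ]
lid_grip [470.9, 146.5] 0.77 [0.4135 0.4163 0.116 ]
lid_grip [59.6, 250.6] 0.31 [0.4919 0.0655 0.116 ]
```

View pics/w2.png

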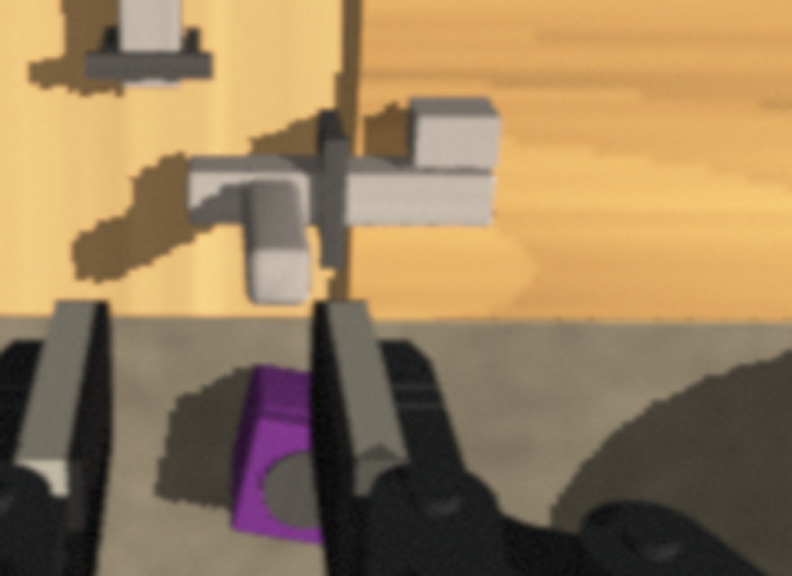

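Request:
move_arm(
  plan=[
    [0, 0, 8, 0, 0, 0, -0.3],
    [0, 0, 16, 0, 0, 0, -0.3],
    [0, 0, 24, 0, 0, 0, -0.3],
    [0, 0, 32, 0, 0, 0, -0.3],
    [0, 0, 40, 0, 0, 0, -0.3],
  ],
)

```text
time_s: 5.3
position: [0.4408, 0.2937, 0.2167]
tool_rot: [[-0.737, 0.676, -0.003], [0.676, 0.737, -0.001], [0.002, -0.003, -1.0]]
ft_force: [-0.3, 0.1, 0.5]
grip_width: 0.0298
gripper_force: 0.0
```

Request:
move_arm(
  plan=[
    [0, 0, 8, 0, 0, 0, -0.3],
    [0, 0, 16, 0, 0, 0, -0.3],
    [0, 0, 24, 0, 0, 0, -0.3],
    [0, 0, 32, 0, 0, 0, -0.3],
    [0, 0, 40, 0, 0, 0, -0.3],
  ],
)

```text
time_s: 5.8
position: [0.4408, 0.2937, 0.2167]
tool_rot: [[-0.131, 0.991, -0.003], [0.991, 0.131, -0.001], [-0.0, -0.003, -1.0]]
ft_force: [-0.3, -0.3, -0.1]
grip_width: 0.0298
gripper_force: 0.0
```

Request:
move_arm(
  plan=[
    [0, 0, 8, 0, 0, 0, -0.3],
    [0, 0, 10, 0, 0, 0, -0.3],
    [0, 0, 10, 0, 0, 0, -0.3],
  ],
)

```text
time_s: 6.1
position: [0.441, 0.2937, 0.2169]
tool_rot: [[0.038, 0.999, -0.002], [0.999, -0.038, -0.001], [-0.001, -0.002, -1.0]]
ft_force: [-0.0, -0.7, -0.1]
grip_width: 0.0302
gripper_force: 0.0
```

Request:
move_arm(
  plan=[
    [0, 0, 0, 1.6, 3.9, 0, -0.3],
    [0, 0, 0, 1.6, 3.9, 4, -0.3],
    [0, 0, 0, 1.6, 3.9, 8, -0.3],
    [0, 0, 0, 1.6, 3.9, 9.7, -0.3],
    [0, 0, 0, 1.6, 3.9, 9.7, -0.3],
  ],
)

```text
time_s: 6.6
position: [0.4798, 0.3078, 0.1179]
tool_rot: [[0.037, 0.999, -0.007], [0.999, -0.037, -0.002], [-0.003, -0.006, -1.0]]
ft_force: [0.5, -0.0, 0.5]
grip_width: 0.03
gripper_force: 0.0
```

Request:
move_arm(
  plan=[
    [0, 0, 0, 0, 0, 0, -1],
    [0, 0, 0, 0, 0, 0, -1],
    [0, 0, 0, 0, 0, 0, -1],
    [0, 0, 0, 0, 0, 0, -1],
  ],
)

```text
time_s: 7.0
position: [0.4815, 0.3085, 0.1218]
tool_rot: [[0.038, 0.999, 0.0], [0.999, -0.038, 0.0], [0.0, 0.0, -1.0]]
ft_force: [-5.6, -0.2, 2.7]
grip_width: 0.0117
gripper_force: 39.6
```

Request:
move_arm(
  plan=[
    [0, 0, 0, -1, 0, 0, -1],
    [0, 0, 0, -2, 0, 0, -1],
    [0, 0, 0, -3, 0, 0, -1],
    [0, 0, 0, -3.7, 0, 0, -1],
    [0, 0, 0, -3.7, 0, 0, -1],
  ],
)

```text
time_s: 7.5
position: [0.4799, 0.2708, 0.1218]
tool_rot: [[0.039, 0.999, -0.001], [0.999, -0.039, -0.0], [-0.0, -0.001, -1.0]]
ft_force: [-6.5, -1.0, 3.6]
grip_width: 0.0118
gripper_force: 39.7
```

Request:
move_arm(
  plan=[
    [0, 0, 0, 0, 0, 0, -0.3],
    [0, 0, 0, 0, 0, 0, -0.3],
    [0, 0, 0, 0, 0, 0, -0.3],
    [0, 0, 0, 0, 0, -4, -0.3],
    [0, 0, 0, 0, 0, -8, -0.3],
  ],
)

```text
time_s: 8.0
position: [0.4804, 0.2713, 0.2016]
tool_rot: [[0.038, 0.999, -0.002], [0.999, -0.038, -0.001], [-0.001, -0.002, -1.0]]
ft_force: [1.0, 0.2, 1.0]
grip_width: 0.0299
gripper_force: 0.0
```

Request:
move_arm(
  plan=[
    [0, 0, 0, 5, -2.5, 0, -0.3],
    [0, 0, 0, 10, -5, 0, -0.3],
    [0, 0, 0, 14.3, -7.1, 0, -0.3],
    [0, 0, 0, 14.3, -7.1, 4, -0.3],
    [0, 0, 0, 14.3, -7.1, 8, -0.3],
  ],
)

```text
time_s: 8.5
position: [0.4144, 0.4194, 0.1208]
tool_rot: [[0.035, 0.999, 0.003], [0.999, -0.035, 0.002], [0.002, 0.003, -1.0]]
ft_force: [2.2, -0.0, -0.6]
grip_width: 0.0298
gripper_force: 0.0
```

Request:
move_arm(
  plan=[
    [0, 0, 0, 0, 0, 1.9, -0.3],
    [0, 0, 0, 0, 0, 1.9, -1],
    [0, 0, 0, 0, 0, 1.9, -1],
    [0, 0, 0, 0, 0, 1.9, -1],
    [0, 0, 0, 0, 0, 1.9, -1],
  ],
)

```text
time_s: 9.0
position: [0.4157, 0.4166, 0.1008]
tool_rot: [[0.039, 0.999, -0.0], [0.999, -0.039, -0.001], [-0.001, -0.0, -1.0]]
ft_force: [5.6, 2.2, -21.6]
grip_width: 0.0118
gripper_force: 39.1
```

Request:
move_arm(
  plan=[
    [0, 0, 0, 0, 1, 0, -1],
    [0, 0, 0, 0, 2.5, 0, -1],
    [0, 0, 0, 0, 4, 0, -1],
    [0, 0, 0, 0, 5.5, 0, -1],
    [0, 0, 0, 0, 7, 0, -1],
  ],
)

```text
time_s: 9.5
position: [0.4846, 0.4136, 0.1008]
tool_rot: [[0.038, 0.999, -0.005], [0.999, -0.038, -0.002], [-0.002, -0.004, -1.0]]
ft_force: [-2.8, 0.3, -16.4]
grip_width: 0.0113
gripper_force: 39.9
```

Request:
move_arm(
  plan=[
    [0, 0, 0, 0, 1.5, 0, -1],
    [0, 0, 0, 0, 3, 0, -1],
    [0, 0, 0, 0, 4.5, 0, -1],
    [0, 0, 0, 0, 4.9, 0, -1],
    [0, 0, 0, 0, 4.9, 0, -1],
  ],
)

```text
time_s: 10.0
position: [0.5342, 0.4116, 0.1008]
tool_rot: [[0.039, 0.999, -0.002], [0.999, -0.039, -0.002], [-0.002, -0.002, -1.0]]
ft_force: [1.5, -1.6, -20.2]
grip_width: 0.0115
gripper_force: 39.5
```

Request:
move_arm(
  plan=[
    [0, 0, 0, 0, 0, 0, 0],
    [0, 0, 0, 0, 0, 0, 0],
    [0, 0, 0, 0, 0, -5, 0],
    [0, 0, 0, 0, 0, -10, 0.5],
    [0, 0, 0, 0, 0, -15, 1],
  ],
)

```text
time_s: 10.5
position: [0.5336, 0.4128, 0.257]
tool_rot: [[0.038, 0.999, 0.005], [0.999, -0.038, 0.003], [0.003, 0.005, -1.0]]
ft_force: [0.6, -0.1, 0.5]
grip_width: 0.0702
gripper_force: 0.0
```

Request:
move_arm(
  plan=[
    [0, 0, 0, -5, 0, 0, 1],
    [0, 0, 0, -10, 0, 0, 1],
    [0, 0, 0, -15, 0, 0, 1],
    [0, 0, 0, -20, 0, 0, 1],
    [0, 0, 0, -24, 0, 0, 1],
  ],
)

```text
time_s: 11.0
position: [0.5246, 0.1707, 0.2548]
tool_rot: [[0.038, 0.999, 0.006], [0.999, -0.038, 0.0], [0.001, 0.006, -1.0]]
ft_force: [1.1, 0.1, -0.3]
grip_width: 0.0851
gripper_force: 0.0
```

```bash
python3 - <<'E'
from h import *
w=env.get_image("wrist"); b=env.get_image("top"); s=env.observe(); print(s["time_s"],s["position"],s["tool_rot"],s["grip_width"])
for p,nm in ((w,"w"),(b,"t")):
  for n in ["tin1"]:
    for x in env.outline_of(n,p):
        print(nm,np.round(x["bbox"]),round(x["conf"],2))
    for x in env.tip_of(n,p): print(nm,n,np.round(x["pixel"],1),round(x["conf"],2),ray(p,x["pixel"],.03))
  for n,z in [("lid_grip",.116),("block",.008),("griddle",0)]:
    for x in env.tip_of(n,p): print(nm,n,np.round(x["pixel"],1),round(x["conf"],2),ray(p,x["pixel"],z))
im=np.hstack([cv2.resize(w["color"],(480,300)),cv2.resize(b["color"][180:280,100:220],(320,267))[:,:].copy() if 0 else cv2.copyMakeBorder(cv2.resize(b["color"][180:280,100:220],(320,267)),0,33,0,0,cv2.BORDER_CONSTANT)])
cv2.imwrite("pics/m3.png",im[:,:,::-1])
E
```

```text
11.1 [0.5251 0.1691 0.255 ] [[ 0.0426  0.9991  0.0058]
 [ 0.9991 -0.0426 -0.0002]
 [ 0.      0.0058 -1.    ]] 0.08550182079859987
w [369. 143.  56.  57.] 0.97
w [400.  18.  59.  35.] 0.89
w [319. 327.  36.  42.] 0.84
w [324. 243.  38.  44.] 0.77
w tin1 [366.4 139.1] 0.91 [0.5807 0.1892 0.03  ]
w tin1 [399.5   8.3] 0.78 [0.6133 0.3198 0.03  ]
w tin1 [323.7 243.6] 0.59 [0.5279 0.0602 0.03  ]
w griddle [338.4 294.5] 0.98 [ 0.5463 -0.0359  0.    ]
w griddle [491.8  28.6] 0.69 [0.7229 0.301  0.    ]
t [350. 219.  19.  17.] 0.59
t [384. 303.  24.  27.] 0.59
t [302. 215.  18.  19.] 0.54
t tin1 [172.1 234.4] 0.69 [0.4692 0.4011 0.03  ]
t tin1 [349.2 219.7] 0.64 [ 0.5157 -0.0639  0.03  ]
t tin1 [297.6 215.6] 0.61 [0.5243 0.0725 0.03  ]
t lid_grip [158.6 203. ] 0.76 [0.5434 0.4086 0.116 ]
t lid_grip [169.7 237.6] 0.66 [0.4596 0.3767 0.116 ]
t block [172.3 234.4] 0.65 [0.4696 0.4082 0.008 ]
t griddle [336.3 207.9] 0.55 [ 0.5491 -0.0306  0.    ]
```

View pics/m3.png

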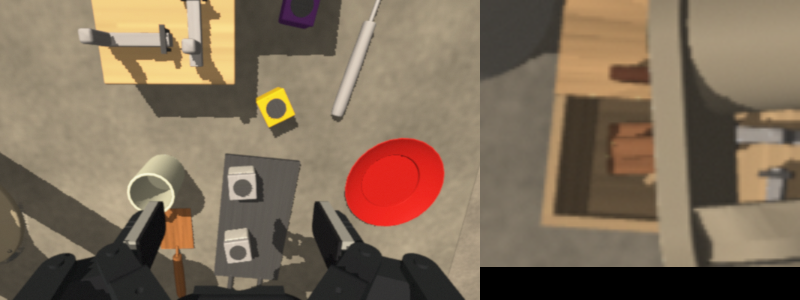

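Request:
move_arm(
  plan=[
    [0, 0, 0, -5, 0.3, 0, 0.6],
    [0, 0, 0, -10.8, 0.5, 3, 0.6],
    [0, 0, 0, -10.8, 0.5, 8, 0.6],
    [0, 0, 0, -10.8, 0.5, 13, 0.6],
    [0, 0, 0, -10.8, 0.5, 17, 0.6],
  ],
)

```text
time_s: 12.1
position: [0.5256, 0.064, 0.0805]
tool_rot: [[0.039, 0.999, 0.001], [0.999, -0.039, -0.0], [-0.0, 0.001, -1.0]]
ft_force: [0.6, 0.8, -0.8]
grip_width: 0.0685
gripper_force: 0.0
```

Request:
move_arm(
  plan=[
    [0, 0, 0, 0, 0, 4, 0.6],
    [0, 0, 0, 0, 0, 6.4, 0.6],
    [0, 0, 0, 0, 0, 6.4, -1],
    [0, 0, 0, 0, 0, 6.4, -1],
    [0, 0, 0, 0, 0, 6.4, -1],
  ],
)

```text
time_s: 12.6
position: [0.5266, 0.0646, 0.0196]
tool_rot: [[0.038, 0.999, 0.003], [0.999, -0.038, -0.0], [-0.0, 0.003, -1.0]]
ft_force: [-0.6, -0.1, -0.7]
grip_width: 0.0426
gripper_force: 40.2
```

Request:
move_arm(
  plan=[
    [0, 0, 0, 0, 0, 0, -1],
    [0, 0, 0, 0, 0, -2, -1],
    [0, 0, 0, 0, 0, -6, -1],
    [0, 0, 0, 0, 0, -10, -1],
    [0, 0, 0, 0, 0, -10, -1],
  ],
)

```text
time_s: 13.1
position: [0.5283, 0.0644, 0.1239]
tool_rot: [[0.038, 0.999, 0.011], [0.999, -0.038, -0.001], [-0.001, 0.011, -1.0]]
ft_force: [0.4, 0.5, -0.3]
grip_width: 0.0424
gripper_force: 40.6
```

Request:
move_arm(
  plan=[
    [0, 0, 0, -5, 0, 0, -1],
    [0, 0, 0, -10, 0, 0, -1],
    [0, 0, 0, -15, 0, 0, -1],
    [0, 0, 0, -20, 0, 0, -1],
    [0, 0, 0, -24, 0.5, 0, -1],
  ],
)

```text
time_s: 13.6
position: [0.5207, -0.178, 0.1182]
tool_rot: [[0.04, 0.999, 0.0], [0.999, -0.04, -0.0], [-0.0, 0.0, -1.0]]
ft_force: [0.4, 0.2, 0.4]
grip_width: 0.0427
gripper_force: 40.6
```

Request:
move_arm(
  plan=[
    [0, 0, 0, -5, 0, 0, -1],
    [0, 0, 0, -10, 0, 0, -1],
    [0, 0, 0, -15, 0, 0, -1],
    [0, 0, 0, -20.6, 0.4, 0, -1],
    [0, 0, 0, -20.6, 0.4, 0, -1],
  ],
)

```text
time_s: 14.1
position: [0.5165, -0.3868, 0.1174]
tool_rot: [[0.043, 0.999, 0.0], [0.999, -0.043, -0.002], [-0.002, 0.001, -1.0]]
ft_force: [-0.7, 0.5, -1.2]
grip_width: 0.0425
gripper_force: 40.6
```

```bash
python3 - <<'E'
from h import *
w=env.get_image("wrist"); s=env.observe(); print(s["time_s"],s["position"],s["tool_rot"],s["grip_width"],s["q"])
for x in env.tip_of("tray",w)[:2]: print(np.round(x["pixel"],1),round(x["conf"],2),ray(w,x["pixel"],0))
for x in env.outline_of("tray",w)[:1]:
  r=cv2.boxPoints(cv2.minAreaRect(np.argwhere(x["mask"])[:,::-1].astype(np.float32))); print(r,[ray(w,c,.03)[:2] for c in r])
C=np.array([.476,-.376]);ex=np.array([.991,-.133]);ey=np.array([.133,.991])
im=w["color"].copy()
q=[np.r_[C+ex*a*.105+ey*b*.075,.03] for a,b in((1,1),(1,-1),(-1,-1),(-1,1))]
cv2.polylines(im,[proj(w,q).astype(int)],True,(255,0,0))
cv2.imwrite("pics/w4.png",im[:,:,::-1])
E
```

```text
14.15 [ 0.5167 -0.385   0.1173] [[ 0.042   0.9991 -0.    ]
 [ 0.9991 -0.042  -0.0006]
 [-0.0006 -0.     -1.    ]] 0.042489016050474525 [-47.1851  35.2087  66.1123  -0.0245  78.6563 -44.7749]
[271.6 180.7] 0.83 [ 0.4762 -0.3831  0.    ]
[[102.7065 261.4695]
 [119.2122  72.5719]
 [416.5632  98.554 ]
 [400.0576 287.4516]] [array([ 0.3341, -0.4383]), array([ 0.3821, -0.2924]), array([ 0.5888, -0.3187]), array([ 0.5825, -0.4741])]
```

View pics/w4.png

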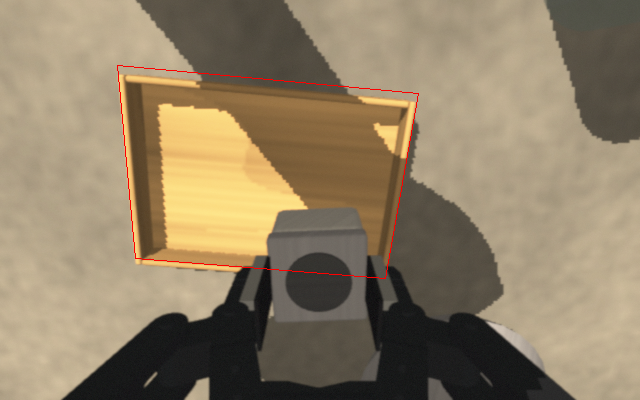

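Request:
move_arm(
  plan=[
    [0, 0, 0, 0, 0, 4, -1],
    [0, 0, 0, 0, 0, 8, -1],
    [0, 0, 0, 0, 0, 10, -1],
    [0, 0, 0, 0, 0, 10, -1],
    [0, 0, 0, 0, 0, 10, 0.25],
  ],
)

```text
time_s: 14.75
position: [0.5182, -0.3807, 0.0192]
tool_rot: [[0.037, 0.999, 0.001], [0.999, -0.037, -0.001], [-0.001, 0.001, -1.0]]
ft_force: [0.5, -0.2, 0.4]
grip_width: 0.0532
gripper_force: 0.0
```

Request:
move_arm(
  plan=[
    [0, 0, 0, 0, 0, 0, 0.25],
    [0, 0, 0, 0, 0, 0, 0.25],
    [0, 0, 0, 0, 0, -4, 0.25],
    [0, 0, 0, 0, 0, -9, 0.25],
    [0, 0, 0, 0, 0, -13, 0.6],
  ],
)

```text
time_s: 15.25
position: [0.5178, -0.3817, 0.1517]
tool_rot: [[0.038, 0.999, 0.002], [0.999, -0.038, -0.002], [-0.002, 0.002, -1.0]]
ft_force: [0.0, -1.1, 0.2]
grip_width: 0.0665
gripper_force: 0.0
```

Request:
move_arm(
  plan=[
    [0, 0, 0, 5, 0, 0, 1],
    [0, 0, 0, 10, 0, 0, 1],
    [0, 0, 0, 15, 0, 0, 1],
    [0, 0, 0, 20, 0, 0, 1],
    [0, 0, 0, 24, 0.5, 0, 1],
  ],
)

```text
time_s: 15.75
position: [0.5313, -0.1393, 0.1493]
tool_rot: [[0.038, 0.999, 0.001], [0.999, -0.038, -0.001], [-0.0, 0.001, -1.0]]
ft_force: [-0.5, -0.3, -0.1]
grip_width: 0.0852
gripper_force: 0.0
```

```bash
python3 - <<'E'
from h import *
w=env.get_image("wrist"); b=env.get_image("top"); s=env.observe(); print(s["time_s"],s["position"],s["tool_rot"],s["grip_width"])
for p,nm in ((w,"w"),(b,"t")):
    for x in env.outline_of("tin1",p):
        print(nm,np.round(x["bbox"]),round(x["conf"],2))
    for x in env.tip_of("tin1",p): print(nm,np.round(x["pixel"],1),round(x["conf"],2),ray(p,x["pixel"],.03))
im=np.vstack([w["color"],b["color"][130:330,200:520].repeat(2,0).repeat(2,1)])
cv2.imwrite("pics/m5.png",cv2.resize(im,(480,600))[:,:,::-1])
E
```

```text
15.85 [ 0.532  -0.1375  0.1494] [[ 0.0334  0.9994  0.0016]
 [ 0.9994 -0.0334  0.0002]
 [ 0.0003  0.0016 -1.    ]] 0.08512888509004969
w [314. 376.  43.  20.] 0.97
w [295.  92.  64.  70.] 0.84
w [ 68. 207.  95.  68.] 0.79
w [310.7 393.7] 0.85 [ 0.5136 -0.3783  0.03  ]
w [ 72.4 202.5] 0.85 [ 0.3138 -0.1493  0.03  ]
w [295.1  92.3] 0.65 [ 0.5154 -0.0641  0.03  ]
t [467. 223.  25.  13.] 0.91
t [206. 182.  18.  21.] 0.76
t [349. 220.  19.  19.] 0.69
t [465.6 219.9] 0.82 [ 0.5204 -0.3715  0.03  ]
t [347.8 217.7] 0.75 [ 0.521  -0.0602  0.03  ]
t [255.8 194.8] 0.67 [0.5777 0.1848 0.03  ]
t [208.8 180.4] 0.63 [0.6142 0.3114 0.03  ]
```

View pics/m5.png

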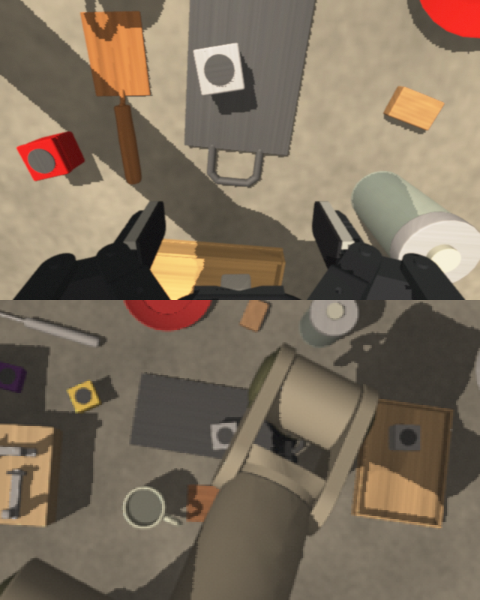

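Request:
move_arm(
  plan=[
    [0, 0, -6, 4, -1, 0, 0.6],
    [0, 0, -6, 7.3, -1.9, 2, 0.6],
    [0, 0, -6, 7.3, -1.9, 6, 0.6],
    [0, 0, -6, 7.3, -1.9, 10, 0.6],
    [0, 0, -6, 7.3, -1.9, 12.9, 0.6],
  ],
)

```text
time_s: 16.55
position: [0.515, -0.0692, 0.0171]
tool_rot: [[-0.065, 0.998, -0.001], [0.998, 0.065, 0.0], [0.0, -0.001, -1.0]]
ft_force: [0.4, -0.2, 0.0]
grip_width: 0.0685
gripper_force: 0.0
```

Request:
move_arm(
  plan=[
    [0, 0, 0, 0, 0, 0, 0.4],
    [0, 0, 0, 0, 0, 0, -1],
    [0, 0, 0, 0, 0, 0, -1],
    [0, 0, 0, 0, 0, 0, -1],
    [0, 0, 0, 0, 0, 0, -1],
  ],
)

```text
time_s: 17.05
position: [0.5164, -0.0688, 0.0204]
tool_rot: [[-0.066, 0.998, 0.003], [0.998, 0.066, -0.001], [-0.002, 0.003, -1.0]]
ft_force: [-0.1, -1.5, 6.7]
grip_width: 0.0415
gripper_force: 41.0
```

Request:
move_arm(
  plan=[
    [0, 0, 0, 0, 0, -3, -1],
    [0, 0, 0, 0, 0, -7, -1],
    [0, 0, 0, 0, 0, -10, -1],
    [0, 0, 0, 0, 0, -10, -1],
  ],
)

```text
time_s: 17.45
position: [0.5174, -0.0687, 0.1233]
tool_rot: [[-0.067, 0.998, 0.008], [0.998, 0.067, -0.003], [-0.003, 0.008, -1.0]]
ft_force: [0.7, -0.0, -1.9]
grip_width: 0.0424
gripper_force: 40.7
```

Request:
move_arm(
  plan=[
    [0, 0, 0, -4, -1.5, 0, -1],
    [0, 0, 0, -8, -3, 0, -1],
    [0, 0, 0, -12, -4.5, 0, -1],
    [0, 0, 0, -15, -5.3, 0, -1],
    [0, 0, 0, -15, -5.3, 0, -1],
  ],
)

```text
time_s: 17.95
position: [0.4717, -0.2245, 0.1183]
tool_rot: [[-0.062, 0.998, -0.001], [0.998, 0.062, -0.0], [-0.0, -0.001, -1.0]]
ft_force: [-0.3, 0.9, -1.4]
grip_width: 0.0423
gripper_force: 40.7
```

Request:
move_arm(
  plan=[
    [0, 0, 3, -4, -1.5, 0, -1],
    [0, 0, 6, -8, -3, 0, -1],
    [0, 0, 10, -12, -4.5, 0, -1],
    [0, 0, 10, -14.8, -5.3, 0, -1],
    [0, 0, 10, -14.8, -5.3, 0, -1],
  ],
)

```text
time_s: 18.45
position: [0.4287, -0.3749, 0.1181]
tool_rot: [[0.111, 0.994, -0.0], [0.994, -0.111, 0.0], [-0.0, -0.0, -1.0]]
ft_force: [0.2, -0.6, -1.6]
grip_width: 0.0422
gripper_force: 40.7
```

Request:
move_arm(
  plan=[
    [0, 0, 0, 0, 0, 4, -1],
    [0, 0, 0, 0, 0, 8, -1],
    [0, 0, 0, 0, 0, 10, -1],
    [0, 0, 0, 0, 0, 10, -1],
    [0, 0, 0, 0, 0, 10, -1],
  ],
)

```text
time_s: 18.95
position: [0.43, -0.3718, 0.0194]
tool_rot: [[0.107, 0.994, -0.0], [0.994, -0.107, 0.0], [0.0, -0.0, -1.0]]
ft_force: [-0.7, 0.4, -0.3]
grip_width: 0.0423
gripper_force: 48.9
```

Request:
move_arm(
  plan=[
    [0, 0, 0, 0, 0, 0, 0.25],
    [0, 0, 0, 0, 0, 0, 0.25],
    [0, 0, 0, 0, 0, -4, 0.25],
    [0, 0, 0, 0, 0, -9, 0.25],
    [0, 0, 0, 0, 0, -14, 0.5],
  ],
)

```text
time_s: 19.45
position: [0.4294, -0.3722, 0.1615]
tool_rot: [[0.108, 0.994, 0.0], [0.994, -0.108, -0.0], [-0.0, 0.0, -1.0]]
ft_force: [1.2, -1.5, 0.3]
grip_width: 0.0638
gripper_force: 0.0
```

Request:
move_arm(
  plan=[
    [0, 0, -5, 5, 0, -5, 0.5],
    [0, 0, -5, 10, 0, -10, 0.5],
    [0, 0, -5, 15, 0, -14, 0.5],
    [0, 0, -5, 19, -1, -14, 0.5],
    [0, 0, -5, 23, -2, -14, 0.5],
  ],
)

```text
time_s: 19.95
position: [0.4369, -0.169, 0.2957]
tool_rot: [[0.021, 1.0, 0.004], [1.0, -0.021, -0.003], [-0.003, 0.004, -1.0]]
ft_force: [1.3, 0.8, 0.1]
grip_width: 0.0642
gripper_force: 0.0
```

Request:
move_arm(
  plan=[
    [0, 0, 0, 5, 0, 0, 0.5],
    [0, 0, 0, 10, 0, 0, 0.5],
    [0, 0, 0, 15, 0, 0, 0.5],
    [0, 0, 0, 20, 0, 0, 0.5],
    [0, 0, 0, 24.5, -0.8, 0, 0.5],
  ],
)

```text
time_s: 20.45
position: [0.4334, 0.077, 0.2938]
tool_rot: [[0.02, 1.0, 0.002], [1.0, -0.02, 0.0], [0.0, 0.002, -1.0]]
ft_force: [0.0, -0.3, -0.0]
grip_width: 0.0641
gripper_force: 0.0
```

Request:
move_arm(
  plan=[
    [0, 0, 0, 5, 0, 0, 0.5],
    [0, 0, 0, 10, 0, 0, 0.5],
    [0, 0, 0, 15, 0, 0, 0.5],
    [0, 0, 0, 20, 0, 0, 0.5],
    [0, 0, 0, 24.5, -0.8, 0, 0.5],
  ],
)

```text
time_s: 20.95
position: [0.4305, 0.3222, 0.2937]
tool_rot: [[0.021, 1.0, 0.001], [1.0, -0.021, 0.001], [0.001, 0.001, -1.0]]
ft_force: [0.6, -0.4, -0.5]
grip_width: 0.0644
gripper_force: 0.0
```

```bash
python3 - <<'E'
from h import *
w=env.get_image("wrist"); s=env.observe(); print(s["time_s"],s["position"],s["tool_rot"],s["grip_width"])
for n,z in [("lid_grip",.116),("block",.007),("caddy",0),("bolt_grip",.135),("keeper_grip",.135)]:
    for x in env.tip_of(n,w)[:2]: print(n,np.round(x["pixel"],1),round(x["conf"],2),ray(w,x["pixel"],z))
for x in env.outline_of("block",w)[:1]:
    print(x["bbox"],x["conf"],cv2.minAreaRect(np.argwhere(x["mask"])[:,::-1].astype(np.float32)))
cv2.imwrite("pics/w6.png",w["color"][:,:,::-1])
b=env.get_image("top")
for x in env.tip_of("tin1",b): print("tin",np.round(x["pixel"],1),round(x["conf"],2),ray(b,x["pixel"],.025))
E
```

```text
21.0 [0.4286 0.3271 0.2933] [[ 0.0159  0.9999 -0.0002]
 [ 0.9999 -0.0159  0.0031]
 [ 0.003  -0.0003 -1.    ]] 0.06401513040872508
lid_grip [425.3  74.2] 0.56 [0.5327 0.4092 0.116 ]
lid_grip [390.2 357.4] 0.52 [0.5154 0.0754 0.116 ]
block [348.   77.2] 0.9 [0.4689 0.4088 0.007 ]
caddy [342.9  75.5] 0.86 [0.4631 0.411  0.    ]
caddy [347.5  77.2] 0.22 [0.4689 0.4088 0.    ]
bolt_grip [368.5 221.8] 0.85 [0.4805 0.2682 0.135 ]
keeper_grip [272.7 209.3] 0.92 [0.3835 0.2838 0.135 ]
keeper_grip [346.7  81.1] 0.51 [0.4574 0.4047 0.135 ]
[349.8, 76.5, 45.3, 99.7] 0.77 ((349.0, 75.0), (102.0, 44.0), 90.0)
tin [254.4 196.2] 0.9 [0.5745 0.1892 0.025 ]
tin [462.2 252.2] 0.88 [ 0.4355 -0.3624  0.025 ]
tin [384.4 301.3] 0.88 [ 0.3056 -0.1577  0.025 ]
tin [204.3 179.3] 0.82 [0.6177 0.3249 0.025 ]
tin [467.5 220.9] 0.71 [ 0.5182 -0.3782  0.025 ]
```

View pics/w6.png

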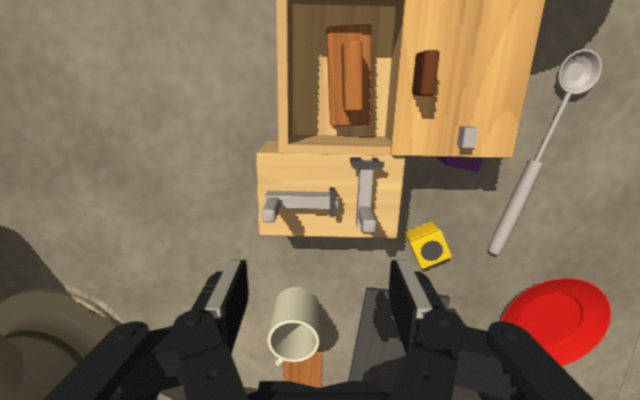

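```bash
python3 - <<'E'
from h import *
w=env.get_image("wrist"); s=env.observe(); print(s["position"],s["tool_rot"][:,1])
for u,z in [((352,41),.077),((360,110),.077),((343,41),.077),((345,110),.077),((396,80),.09),((329,27),.039),((333,125),.039),((370,25),.039),((371,123),.039)]: print(u,ray(w,u,z))
x=env.outline_of("block",w)[0]
o=w["color"][15:135,320:385]; crop(w,"w7",352,75,100,125,4.8)
E
```

```text
[0.4313 0.319  0.2934] [ 0.9997 -0.0225  0.0005]
(352, 41) [0.4678 0.4393 0.077 ]
(360, 110) [0.4771 0.3711 0.077 ]
(343, 41) [0.4587 0.4396 0.077 ]
(345, 110) [0.4609 0.3715 0.077 ]
(396, 80) [0.5116 0.4009 0.09  ]
(329, 27) [0.4458 0.4577 0.039 ]
(333, 125) [0.4493 0.3512 0.039 ]
(370, 25) [0.491  0.4586 0.039 ]
(371, 123) [0.4949 0.3525 0.039 ]
w7 origin 302 12 x 4.8
```

View pics/w7.png

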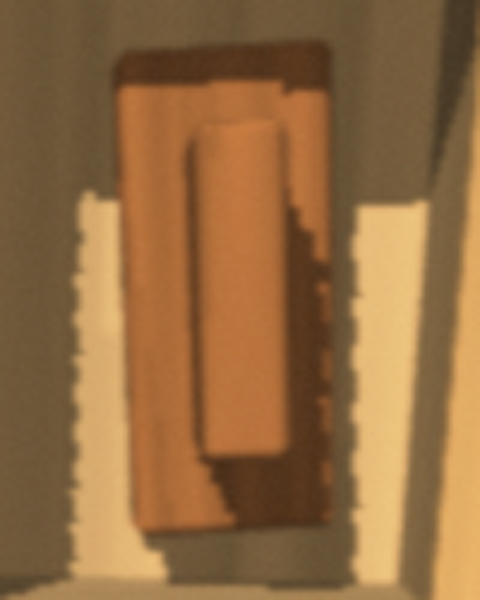

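Request:
move_arm(
  plan=[
    [0, 0, -3, 4, 2, 0, -0.15],
    [0, 0, -3, 8.9, 3.6, 0, -0.15],
    [0, 0, -3, 8.9, 3.6, 5, -0.15],
    [0, 0, -3, 8.9, 3.6, 10, -0.15],
    [0, 0, -3, 8.9, 3.6, 14, -0.15],
  ],
)

```text
time_s: 22.0
position: [0.4683, 0.4076, 0.1502]
tool_rot: [[-0.031, 1.0, -0.002], [1.0, 0.031, -0.001], [-0.001, -0.002, -1.0]]
ft_force: [0.0, 0.7, -0.4]
grip_width: 0.0364
gripper_force: 0.0
```

Request:
move_arm(
  plan=[
    [0, 0, 0, 0, 0, 0, -0.15],
    [0, 0, 0, 0, 0, 0, -0.15],
  ],
)

```text
time_s: 22.2
position: [0.4695, 0.4081, 0.1545]
tool_rot: [[-0.031, 1.0, 0.001], [1.0, 0.031, 0.001], [0.001, 0.001, -1.0]]
ft_force: [0.2, 1.0, 0.4]
grip_width: 0.0362
gripper_force: 0.0
```

Request:
move_arm(
  plan=[
    [0, 0, 0, 0, 0, 4, -0.15],
    [0, 0, 0, 0, 0, 7, -0.15],
    [0, 0, 0, 0, 0, 9, -0.15],
    [0, 0, 0, 0, 0, 10.4, -0.15],
    [0, 0, 0, 0, 0, 10.4, -0.15],
  ],
)

```text
time_s: 22.7
position: [0.4697, 0.4084, 0.0503]
tool_rot: [[-0.031, 1.0, 0.001], [1.0, 0.031, 0.001], [0.001, 0.001, -1.0]]
ft_force: [0.3, 0.1, 0.3]
grip_width: 0.0365
gripper_force: 0.0
```

Request:
move_arm(
  plan=[
    [0, 0, 0, 0, 0, 0, -1],
    [0, 0, 0, 0, 0, 0, -1],
    [0, 0, 0, 0, 0, 0, -1],
    [0, 0, 0, 0, 0, 0, -1],
    [0, 0, 0, 0, 0, 0, -1],
  ],
  squeeze=70,
)

```text
time_s: 23.2
position: [0.4693, 0.4086, 0.0501]
tool_rot: [[-0.032, 0.999, 0.002], [0.999, 0.032, 0.001], [0.001, 0.002, -1.0]]
ft_force: [0.7, 1.4, 3.6]
grip_width: -0.0002
gripper_force: 1.7
```

Request:
move_arm(
  plan=[
    [0, 0, 0, 0, 0, -1, -1],
    [0, 0, 0, 0, 0, -4, -1],
    [0, 0, 0, 0, 0, -8, -1],
    [0, 0, 0, 0, 0, -12, -1],
    [0, 0, 0, 0, 0, -17, -1],
  ],
)

```text
time_s: 23.7
position: [0.4681, 0.4075, 0.2202]
tool_rot: [[-0.031, 1.0, -0.002], [1.0, 0.031, -0.002], [-0.002, -0.002, -1.0]]
ft_force: [0.8, 0.8, -0.4]
grip_width: 0.0003
gripper_force: 0.0
```

```bash
python3 - <<'E'
from h import *
w=env.get_image("wrist"); b=env.get_image("top"); s=env.observe(); print(s["time_s"],s["position"],s["grip_width"])
a=env.get_image("scene")
for p,n in ((w,"w"),(b,"t"),(a,"s")):
  for x in env.tip_of("block",p)[:2]: print(n,np.round(x["pixel"],1),round(x["conf"],2),ray(p,x["pixel"],.007))
im=np.vstack([w["color"],np.hstack([cv2.resize(b["color"][180:280,100:228],(320,250)),cv2.resize(a["color"][190:290,370:498],(320,250))])])
cv2.imwrite("pics/m8.png",cv2.resize(im,(580,589))[:,:,::-1])
E
```

```text
23.8 [0.4707 0.4092 0.227 ] -1.169464245299873e-05
w [318.4 160.2] 0.57 [0.4673 0.406  0.007 ]
t [170.  231.9] 0.65 [0.4762 0.4151 0.007 ]
s [433.7 258.2] 0.91 [0.4633 0.4107 0.007 ]
```

View pics/m8.png

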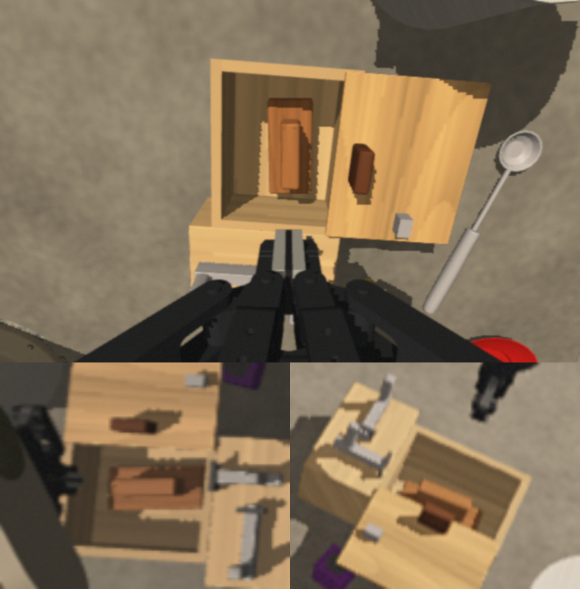

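```bash
python3 - <<'E'
from h import *
a=env.get_image("scene"); b=env.get_image("top"); w=env.get_image("wrist"); s=env.observe(); T=s["position"]
print("TCP scene",proj(a,T),"top",proj(b,T),"wrist",proj(w,T),T)
# wrist rib-top centre now: montage (291,157)/.906
u=(291/.906,157/.906); print(u,ray(w,u,.077),"pred",proj(w,[.4697,.407,.077]),proj(a,[.4697,.407,.077]),proj(b,[.4697,.407,.077]))
crop(a,"s9a",445,230,110,100,5)
A=cv2.imread("pics/s9a.png")
c0,r0=390,180
for X,c in (([.4697,.407,.077],(0,0,255)),(T,(0,255,0)),([.4697,.372,.077],(255,0,0)),([.4697,.442,.077],(255,0,0))):
    p=proj(a,X)[0]; cv2.circle(A,(int((p[0]-c0)*5),int((p[1]-r0)*5)),4,c,-1)
cv2.imwrite("pics/s9.png",A)
E
```

```text
TCP scene [[448.9041 220.2912]] top [[139.3862 232.4325]] wrist [[319.1273 244.7594]] [0.4685 0.4079 0.2178]
(321.1920529801324, 173.28918322295806) [0.4701 0.4104 0.077 ] pred [[320.6258 176.836 ]] [[436.9463 247.428 ]] [[163.3254 233.6585]]
s9a origin 390 180 x 5
```

View pics/s9.png

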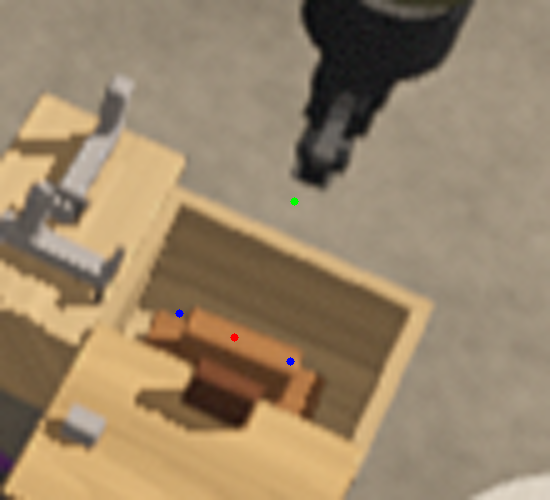

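Request:
move_arm(
  plan=[
    [0, 0, 0, 0, 0, 0, -0.15],
    [0, 0, 0, 0, 0, 5, -0.15],
    [0, 0, 0, 0, 0, 10, -0.15],
    [0, 0, 0, 0, 0, 14, -0.15],
    [0, 0, 0, 0, 0, 17, -0.15],
  ],
)

```text
time_s: 24.65
position: [0.4677, 0.4074, 0.046]
tool_rot: [[-0.032, 0.999, -0.003], [1.0, 0.032, -0.002], [-0.002, -0.003, -1.0]]
ft_force: [0.7, 1.0, -0.7]
grip_width: 0.0364
gripper_force: 0.0
```

Request:
move_arm(
  plan=[
    [0, 0, 0, 0, 0, 0.4, -0.15],
    [0, 0, 0, 0, 0, 0.4, -0.15],
    [0, 0, 0, 0, 0, 0.4, -0.15],
  ],
)

```text
time_s: 24.95
position: [0.4697, 0.4087, 0.0469]
tool_rot: [[-0.032, 0.999, 0.003], [1.0, 0.032, 0.002], [0.001, 0.003, -1.0]]
ft_force: [0.0, 0.1, -0.3]
grip_width: 0.0365
gripper_force: 0.0
```

Request:
move_arm(
  plan=[
    [0, 0, 0, 0, 0, 0.4, -0.15],
    [0, 0, 0, 0, 0, 0.4, -0.15],
    [0, 0, 0, 0, 0, 0.4, -0.15],
  ],
)

```text
time_s: 25.25
position: [0.4689, 0.4082, 0.0416]
tool_rot: [[-0.032, 1.0, 0.001], [1.0, 0.032, 0.0], [0.0, 0.001, -1.0]]
ft_force: [0.6, 0.9, 0.5]
grip_width: 0.0362
gripper_force: 0.0
```

```bash
python3 - <<'E'
from h import *
w=env.get_image("wrist")
for i in range(3):
    s=env.observe(); print(s["position"],s["grip_width"],s["ft_force"])
o=env.outline_of("block",w)
print([(x["bbox"],x["conf"]) for x in o][:2])
cv2.imwrite("pics/w10.png",w["color"][:,:,::-1])
E
```

```text
[0.4689 0.4082 0.0415] 0.03648307888248256 [-0.3883 -0.3607  0.6497]
[0.4689 0.4082 0.0415] 0.03648307888248256 [-0.3883 -0.3607  0.6497]
[0.4689 0.4082 0.0415] 0.03648307888248256 [-0.3883 -0.3607  0.6497]
[]
```

Request:
move_arm(
  plan=[
    [0, 0, 0, 0, 0, 0, -1],
    [0, 0, 0, 0, 0, 0, -1],
  ],
)

```text
time_s: 25.55
position: [0.4689, 0.4082, 0.0412]
tool_rot: [[-0.032, 1.0, 0.0], [1.0, 0.032, 0.0], [0.0, 0.0, -1.0]]
ft_force: [0.0, -0.1, 0.8]
grip_width: 0.018
gripper_force: 71.1
```

Request:
move_arm(
  plan=[
    [0, 0, 0, 0, 0, 0, -1],
    [0, 0, 0, 0, 0, 0, -1],
  ],
)

```text
time_s: 25.75
position: [0.4689, 0.4082, 0.0412]
tool_rot: [[-0.032, 1.0, 0.0], [1.0, 0.032, 0.0], [0.0, 0.0, -1.0]]
ft_force: [-0.3, -1.0, 1.6]
grip_width: 0.018
gripper_force: 71.1
```

Request:
move_arm(
  plan=[
    [0, 0, 0, 0, 0, 0, -1],
    [0, 0, 0, 0, 0, 0, -1],
  ],
)

```text
time_s: 25.95
position: [0.4689, 0.4081, 0.0411]
tool_rot: [[-0.032, 1.0, 0.0], [1.0, 0.032, 0.0], [0.0, 0.0, -1.0]]
ft_force: [0.2, 0.8, 0.7]
grip_width: 0.0178
gripper_force: 71.2
```

Request:
move_arm(
  plan=[
    [0, 0, 0, 0, 0, -1, -1],
    [0, 0, 0, 0, 0, -4, -1],
    [0, 0, 0, 0, 0, -8, -1],
    [0, 0, 0, 0, 0, -13, -1],
    [0, 0, 0, 0, 0, -18, -1],
  ],
  squeeze=90,
)

```text
time_s: 26.45
position: [0.4679, 0.4077, 0.223]
tool_rot: [[-0.032, 0.999, -0.002], [0.999, 0.032, -0.001], [-0.001, -0.002, -1.0]]
ft_force: [0.1, 0.8, -3.1]
grip_width: 0.0171
gripper_force: 92.7
```

Request:
move_arm(
  plan=[
    [0, 0, 0, -3, 0.3, 0, -1],
    [0, 0, 0, -8, 0.8, 0, -1],
    [0, 0, 0, -13, 1.3, 0, -1],
    [0, 0, 0, -18, 1.8, 0, -1],
    [0, 0, 0, -23, 2.3, 0, -1],
  ],
)

```text
time_s: 26.95
position: [0.4982, 0.1781, 0.2213]
tool_rot: [[-0.032, 0.999, -0.001], [0.999, 0.032, -0.0], [-0.0, -0.001, -1.0]]
ft_force: [0.6, -0.4, -2.8]
grip_width: 0.017
gripper_force: 92.7
```

Request:
move_arm(
  plan=[
    [0, 0, 0, -5, 0.3, 0, -1],
    [0, 0, 0, -10, 0.8, 0, -1],
    [0, 0, 0, -15, 1.3, 0, -1],
    [0, 0, 0, -20, 1.8, 0, -1],
    [0, 0, 0, -24, 2.3, 0, -1],
  ],
)

```text
time_s: 27.45
position: [0.5289, -0.0616, 0.2213]
tool_rot: [[-0.03, 1.0, -0.001], [1.0, 0.03, 0.0], [0.0, -0.001, -1.0]]
ft_force: [1.2, 0.7, -2.8]
grip_width: 0.0171
gripper_force: 92.7
```

Request:
move_arm(
  plan=[
    [0, 0, -8, -3, 0, 0, -1],
    [0, 0, -16, -6, 0, 0, -1],
    [0, 0, -24, -7, 0, 0, -1],
    [0, 0, -32, -7, 0, 0, -1],
    [0, 0, -40, -7, 0, 0, -1],
  ],
)

```text
time_s: 27.95
position: [0.5312, -0.1294, 0.2211]
tool_rot: [[-0.67, 0.742, -0.001], [0.742, 0.67, 0.001], [0.001, -0.0, -1.0]]
ft_force: [-0.3, 0.4, -3.1]
grip_width: 0.0174
gripper_force: 92.7
```

Request:
move_arm(
  plan=[
    [0, 0, -8, 0, 0, 0, -1],
    [0, 0, -16, 0, 0, 0, -1],
    [0, 0, -24, 0, 0, 0, -1],
    [0, 0, -32, 0, 0, 0, -1],
    [0, 0, -40.5, 0, 0, 0, -1],
  ],
)

```text
time_s: 28.45
position: [0.5312, -0.1289, 0.2212]
tool_rot: [[-0.992, 0.128, -0.001], [0.128, 0.992, 0.001], [0.001, 0.0, -1.0]]
ft_force: [0.9, -0.3, -2.7]
grip_width: 0.0173
gripper_force: 92.7
```

```bash
python3 - <<'E'
from h import *
w=env.get_image("wrist")
s=env.observe(); print(s["time_s"],s["position"],s["tool_rot"],s["grip_width"],s["ft_force"],s["q"])
for n,z in [("griddle",0),("block",s["position"][2]-.0345)]:
    for x in env.tip_of(n,w)[:2]: print(n,np.round(x["pixel"],1),round(x["conf"],2),ray(w,x["pixel"],z))
im=w["color"].copy()
C=np.array([.546,-.036]);ey=np.array([.128,.992]);ex=np.array([.992,-.128])
q=[np.r_[C+ex*a*.065+ey*b*.13,.01] for a,b in((1,1),(1,-1),(-1,-1),(-1,1))]
cv2.polylines(im,[proj(w,q).astype(int)],True,(255,0,0))
cv2.imwrite("pics/w11.png",im[:,:,::-1])
b=env.get_image("top")
for x in env.outline_of("griddle",b)[:1]: print(x["conf"],cv2.boxPoints(cv2.minAreaRect(np.argwhere(x["mask"])[:,::-1].astype(np.float32))))
for x in env.tip_of("tin1",b): print("tin",np.round(x["pixel"],1),round(x["conf"],2),ray(b,x["pixel"],.025))
E
```

```text
28.5 [ 0.5312 -0.1289  0.2212] [[-0.9927  0.1204 -0.0009]
 [ 0.1204  0.9927  0.0005]
 [ 0.001   0.0004 -1.    ]] 0.01708492771082458 [ 0.3589 -0.117  -2.4   ] [ -26.0508   20.9381   73.319     0.004    85.8046 -109.1374]
griddle [403.8 162.4] 0.73 [ 0.5478 -0.0324  0.    ]
block [315.8 220.6] 0.89 [ 0.5302 -0.1308  0.1867]
block [ 92.  139.2] 0.36 [ 0.4626 -0.2538  0.1867]
0.65 [[285.3875 226.1269]
 [292.6769 178.3405]
 [405.7906 195.5952]
 [398.5012 243.3815]]
tin [204.2 180.5] 0.82 [0.6145 0.325  0.025 ]
tin [461.9 254.4] 0.71 [ 0.4298 -0.3615  0.025 ]
tin [468.7 222.4] 0.67 [ 0.5143 -0.3813  0.025 ]
tin [258.9 195.9] 0.55 [0.5755 0.1772 0.025 ]
```

Request:
move_arm(
  plan=[
    [0, 0, 0, 0, -0.4, 4, -1],
    [0, 0, 0, 0, -0.4, 8, -1],
    [0, 0, 0, 0, -0.4, 12, -1],
    [0, 0, 0, 0, -0.4, 15, -1],
    [0, 0, 0, 0, -0.4, 17, -1],
  ],
)

```text
time_s: 29.25
position: [0.5303, -0.1327, 0.0489]
tool_rot: [[-0.991, 0.136, -0.003], [0.136, 0.991, 0.001], [0.003, 0.001, -1.0]]
ft_force: [1.3, 0.0, -2.0]
grip_width: 0.0171
gripper_force: 92.6
```

Request:
move_arm(
  plan=[
    [0, 0, 0, 0, 0, 0.3, -1],
    [0, 0, 0, 0, 0, 0.6, -1],
    [0, 0, 0, 0, 0, 0.6, -1],
    [0, 0, 0, 0, 0, 0.6, -1],
  ],
)

```text
time_s: 29.65
position: [0.5317, -0.1334, 0.0462]
tool_rot: [[-0.991, 0.134, 0.002], [0.134, 0.991, -0.001], [-0.002, -0.001, -1.0]]
ft_force: [0.3, -0.0, -2.7]
grip_width: 0.017
gripper_force: 92.7
```

Still no contact; step down gently.

Request:
move_arm(
  plan=[
    [0, 0, 0, 0, 0, 0.2, -1],
    [0, 0, 0, 0, 0, 0.3, -1],
    [0, 0, 0, 0, 0, 0.3, -1],
  ],
)

```text
time_s: 29.95
position: [0.5318, -0.1333, 0.0427]
tool_rot: [[-0.991, 0.134, 0.002], [0.134, 0.991, -0.001], [-0.002, -0.0, -1.0]]
ft_force: [1.5, 0.5, 2.2]
grip_width: 0.0175
gripper_force: 93.3
```

Request:
move_arm(
  plan=[
    [0, 0, 0, 0, 0, 0.2, -1],
    [0, 0, 0, 0, 0, 0.2, -1],
    [0, 0, 0, 0, 0, 0.2, -1],
  ],
)

```text
time_s: 30.25
position: [0.5317, -0.1333, 0.0405]
tool_rot: [[-0.991, 0.134, 0.002], [0.134, 0.991, -0.001], [-0.002, -0.0, -1.0]]
ft_force: [2.6, 1.0, 4.8]
grip_width: 0.0172
gripper_force: 93.7
```

Request:
move_arm(
  plan=[
    [0, 0, 0, 0, 0.5, 0, -1],
    [0, 0, 0, 0, 1.1, 0, -1],
    [0, 0, 0, 0, 1.7, 0, -1],
    [0, 0, 0, 0, 2.4, 0, -1],
    [0, 0, 0, 0, 3.1, 0, -1],
  ],
)

```text
time_s: 30.75
position: [0.5351, -0.1027, 0.0402]
tool_rot: [[-0.991, 0.134, -0.0], [0.134, 0.991, -0.001], [0.0, -0.002, -1.0]]
ft_force: [0.1, -4.0, 5.1]
grip_width: 0.0171
gripper_force: 93.7
```

Request:
move_arm(
  plan=[
    [0, 0, 0, 0, 0.8, 0, -1],
    [0, 0, 0, 0, 1.6, 0, -1],
    [0, 0, 0, 0, 2.4, 0, -1],
    [0, 0, 0, 0, 3.2, 0, -1],
    [0, 0, 0, 0, 4, 0, -1],
  ],
)

```text
time_s: 31.25
position: [0.5404, -0.063, 0.0402]
tool_rot: [[-0.991, 0.134, -0.001], [0.134, 0.991, -0.001], [0.0, -0.002, -1.0]]
ft_force: [-0.9, -4.1, 5.2]
grip_width: 0.0169
gripper_force: 93.7
```

Force steady at ≈7.8 N; continue the stroke.

Request:
move_arm(
  plan=[
    [0, 0, 0, 0, 0.8, 0, -1],
    [0, 0, 0, 0, 1.6, 0, -1],
    [0, 0, 0, 0, 2.4, 0, -1],
    [0, 0, 0, 0, 3.2, 0, -1],
    [0, 0, 0, 0, 4, 0, -1],
  ],
)

```text
time_s: 31.75
position: [0.5457, -0.0233, 0.0401]
tool_rot: [[-0.991, 0.134, -0.001], [0.134, 0.991, -0.001], [0.001, -0.002, -1.0]]
ft_force: [0.4, -4.0, 5.9]
grip_width: 0.0171
gripper_force: 93.7
```

Request:
move_arm(
  plan=[
    [0, 0, 0, 0, 0.8, 0, -1],
    [0, 0, 0, 0, 1.6, 0, -1],
    [0, 0, 0, 0, 2.4, 0, -1],
    [0, 0, 0, 0, 3.2, 0, -1],
    [0, 0, 0, 0, 4, 0, -1],
  ],
)

```text
time_s: 32.25
position: [0.551, 0.0163, 0.0401]
tool_rot: [[-0.991, 0.134, -0.001], [0.134, 0.991, -0.001], [0.001, -0.002, -1.0]]
ft_force: [-0.5, -4.3, 5.6]
grip_width: 0.0172
gripper_force: 93.7
```

Request:
move_arm(
  plan=[
    [0, 0, 0, 0, 0.8, 0, -1],
    [0, 0, 0, 0, 1.6, 0, -1],
    [0, 0, 0, 0, 2.4, 0, -1],
    [0, 0, 0, 0, 3.2, 0, -1],
    [0, 0, 0, 0, 4, 0, -1],
  ],
)

```text
time_s: 32.75
position: [0.5562, 0.0559, 0.0401]
tool_rot: [[-0.991, 0.134, -0.001], [0.134, 0.991, -0.002], [0.001, -0.002, -1.0]]
ft_force: [0.4, -3.7, 5.8]
grip_width: 0.017
gripper_force: 93.7
```

Request:
move_arm(
  plan=[
    [0, 0, 0, 0, 0.4, 0, -1],
    [0, 0, 0, 0, 0.7, 0, -1],
    [0, 0, 0, 0, 0.7, -3, -1],
    [0, 0, 0, 0, 0.7, -7, -1],
    [0, 0, 0, 0, 0.7, -12, -1],
  ],
)

```text
time_s: 33.25
position: [0.5554, 0.0634, 0.1589]
tool_rot: [[-0.991, 0.134, -0.008], [0.134, 0.991, 0.001], [0.008, -0.0, -1.0]]
ft_force: [0.4, 0.1, -3.2]
grip_width: 0.0171
gripper_force: 92.7
```

Request:
move_arm(
  plan=[
    [0, 0, 8, 0, 0, -4, -1],
    [0, 0, 16, 0, 0, -7, -1],
    [0, 0, 24, 0, 0, -7, -1],
    [0, 0, 32, 0, 0, -7, -1],
    [0, 0, 40, 0, 0, -7, -1],
  ],
)

```text
time_s: 33.75
position: [0.5565, 0.0634, 0.2288]
tool_rot: [[-0.669, 0.743, -0.004], [0.743, 0.669, 0.0], [0.003, -0.003, -1.0]]
ft_force: [0.7, 0.6, -1.5]
grip_width: 0.017
gripper_force: 92.7
```

Request:
move_arm(
  plan=[
    [0, 0, 8, 0, 0, 0, -1],
    [0, 0, 16, 0, 0, 0, -1],
    [0, 0, 24, 0, 0, 0, -1],
    [0, 0, 32, 0, 0, 0, -1],
    [0, 0, 40, 0, 0, 0, -1],
  ],
)

```text
time_s: 34.25
position: [0.5565, 0.0634, 0.2285]
tool_rot: [[-0.034, 0.999, -0.004], [0.999, 0.034, 0.0], [0.0, -0.004, -1.0]]
ft_force: [0.8, -0.5, -2.7]
grip_width: 0.0175
gripper_force: 92.7
```

Request:
move_arm(
  plan=[
    [0, 0, 1, 0, 0, 0, -1],
    [0, 0, 1, 0, 0, 0, -1],
  ],
)

```text
time_s: 34.45
position: [0.557, 0.0633, 0.2292]
tool_rot: [[-0.026, 1.0, -0.003], [1.0, 0.026, 0.0], [0.0, -0.003, -1.0]]
ft_force: [0.3, 0.1, -2.6]
grip_width: 0.0173
gripper_force: 92.7
```

Request:
move_arm(
  plan=[
    [0, 0, 0, 3, -1, 0, -1],
    [0, 0, 0, 7, -2, 0, -1],
    [0, 0, 0, 11, -3, 0, -1],
    [0, 0, 0, 15, -4, 0, -1],
    [0, 0, 0, 18, -4.2, 0, -1],
  ],
)

```text
time_s: 34.95
position: [0.5099, 0.2442, 0.2299]
tool_rot: [[-0.027, 1.0, -0.001], [1.0, 0.027, -0.0], [0.0, -0.001, -1.0]]
ft_force: [0.3, -0.0, -2.4]
grip_width: 0.0172
gripper_force: 92.7
```

Request:
move_arm(
  plan=[
    [0, 0, 0, 4, -1, 0, -1],
    [0, 0, 0, 8, -2, 0, -1],
    [0, 0, 0, 12, -3, 0, -1],
    [0, 0, 0, 16.6, -3.9, 0, -1],
    [0, 0, 0, 16.6, -3.9, 0, -1],
  ],
)

```text
time_s: 35.45
position: [0.4663, 0.4116, 0.229]
tool_rot: [[-0.032, 1.0, -0.002], [1.0, 0.032, 0.001], [0.001, -0.002, -1.0]]
ft_force: [-0.2, -0.0, -3.8]
grip_width: 0.0169
gripper_force: 92.7
```

Request:
move_arm(
  plan=[
    [0, 0, 0, 0, 0, 0, -1],
    [0, 0, 0, 0, 0, 0, -1],
  ],
)

```text
time_s: 35.65
position: [0.4689, 0.4063, 0.2298]
tool_rot: [[-0.023, 1.0, -0.001], [1.0, 0.023, -0.001], [-0.001, -0.001, -1.0]]
ft_force: [-0.0, -1.2, -2.7]
grip_width: 0.0171
gripper_force: 92.7
```

```bash
python3 - <<'E'
from h import *
w=env.get_image("wrist"); s=env.observe(); print(s["time_s"],s["position"],s["tool_rot"],s["grip_width"],s["ft_force"])
for n,z in [("block",s["position"][2]-.0345),("lid_grip",.116)]:
    for x in env.tip_of(n,w)[:2]: print(n,np.round(x["pixel"],1),round(x["conf"],2),ray(w,x["pixel"],z))
E
```

```text
35.7 [0.4691 0.4061 0.2299] [[-0.0226  0.9997 -0.0004]
 [ 0.9997  0.0226 -0.0005]
 [-0.0005 -0.0004 -1.    ]] 0.017148300005117266 [ 0.4098 -0.966  -3.0643]
block [318.  222.1] 0.87 [0.4683 0.4051 0.1954]
lid_grip [398.6 181. ] 0.89 [0.5362 0.4109 0.116 ]
```

Request:
move_arm(
  plan=[
    [0, 0, 0, 0, -0.3, 4, -1],
    [0, 0, 0, 0, -0.3, 8, -1],
    [0, 0, 0, 0, -0.3, 12, -1],
    [0, 0, 0, 0, -0.3, 15.5, -1],
    [0, 0, 0, 0, -0.3, 18.4, -1],
  ],
)

```text
time_s: 36.3
position: [0.4657, 0.406, 0.0443]
tool_rot: [[-0.022, 1.0, -0.001], [1.0, 0.022, -0.001], [-0.001, -0.001, -1.0]]
ft_force: [0.2, 0.5, -3.0]
grip_width: 0.0172
gripper_force: 92.6
```

Request:
move_arm(
  plan=[
    [0, 0, 0, 0, 0, 0.3, -1],
    [0, 0, 0, 0, 0, 0.3, -1],
    [0, 0, 0, 0, 0, 0.3, -1],
  ],
)

```text
time_s: 36.6
position: [0.4667, 0.4073, 0.0448]
tool_rot: [[-0.023, 1.0, 0.002], [1.0, 0.023, 0.001], [0.001, 0.002, -1.0]]
ft_force: [0.0, -0.4, -1.5]
grip_width: 0.0169
gripper_force: 92.7
```

Request:
move_arm(
  plan=[
    [0, 0, 0, 0, 0, 0.2, -1],
    [0, 0, 0, 0, 0, 0.2, -1],
    [0, 0, 0, 0, 0, 0.2, -1],
  ],
)

```text
time_s: 36.9
position: [0.4664, 0.4074, 0.042]
tool_rot: [[-0.023, 1.0, 0.002], [1.0, 0.023, 0.001], [0.001, 0.002, -1.0]]
ft_force: [1.7, 0.6, -0.3]
grip_width: 0.0172
gripper_force: 93.0
```

Request:
move_arm(
  plan=[
    [0, 0, 0, 0, 0, 0, -0.3],
    [0, 0, 0, 0, 0, 0, -0.15],
    [0, 0, 0, 0, 0, 0, -0.15],
    [0, 0, 0, 0, 0, -3, -0.15],
    [0, 0, 0, 0, 0, -8, -0.15],
  ],
)

```text
time_s: 37.4
position: [0.4643, 0.4062, 0.1191]
tool_rot: [[-0.023, 1.0, -0.006], [1.0, 0.023, -0.004], [-0.004, -0.006, -1.0]]
ft_force: [0.1, 0.8, -0.5]
grip_width: 0.0364
gripper_force: 0.0
```

Request:
move_arm(
  plan=[
    [0, 0, 0, 0, 0, -5, -0.15],
    [0, 0, 0, -4, 0, -10, -0.15],
    [0, 0, 0, -4, 0, -10, -0.15],
    [0, 0, 0, -4, 0, -10, -0.15],
    [0, 0, 0, -4, 0, -10, -0.15],
  ],
)

```text
time_s: 37.9
position: [0.4662, 0.3671, 0.2195]
tool_rot: [[-0.023, 1.0, -0.002], [1.0, 0.023, -0.001], [-0.001, -0.002, -1.0]]
ft_force: [0.6, -0.0, -1.0]
grip_width: 0.0366
gripper_force: 0.0
```

```bash
python3 - <<'E'
from h import *
w=env.get_image("wrist"); s=env.observe(); print(s["time_s"],s["position"],s["tool_rot"],s["grip_width"],s["ft_force"])
for n,z in [("block",.007),("lid_grip",.116)]:
    for x in env.tip_of(n,w)[:2]: print(n,np.round(x["pixel"],1),round(x["conf"],2),ray(w,x["pixel"],z))
x=env.outline_of("block",w)[0]; print(x["bbox"],cv2.minAreaRect(np.argwhere(x["mask"])[:,::-1].astype(np.float32)))
cv2.imwrite("pics/w12.png",w["color"][:,:,::-1])
E
```

```text
37.95 [0.466  0.3673 0.219 ] [[-0.023   0.9997 -0.0032]
 [ 0.9997  0.023  -0.0014]
 [-0.0013 -0.0033 -1.    ]] 0.03657338190884252 [ 0.171  -0.231  -0.2734]
lid_grip [407.  135.1] 0.81 [0.5337 0.4118 0.116 ]Traceback (most recent call last):
  File "<stdin>", line 5, in <module>
IndexError: list index out of range
```

```bash
python3 - <<'E'
from h import *
w=env.get_image("wrist"); s=env.observe(); print(s["position"])
cv2.imwrite("pics/w12.png",w["color"][:,:,::-1])
for n in ("w",): print([(np.round(x["pixel"]),x["conf"],ray(w,x["pixel"],.007)) for x in env.tip_of("block",w)])
b=env.get_image("top"); print([(np.round(x["pixel"]),x["conf"],ray(b,x["pixel"],.007)) for x in env.tip_of("block",b)])
E
```

```text
[0.4663 0.3674 0.2197]
[(array([319., 123.]), 0.77, array([0.4653, 0.4069, 0.007 ]))]
[(array([466., 238.]), 0.66, array([ 0.4736, -0.3783,  0.007 ])), (array([171., 238.]), 0.58, array([0.4613, 0.4126, 0.007 ]))]
```

View pics/w12.png

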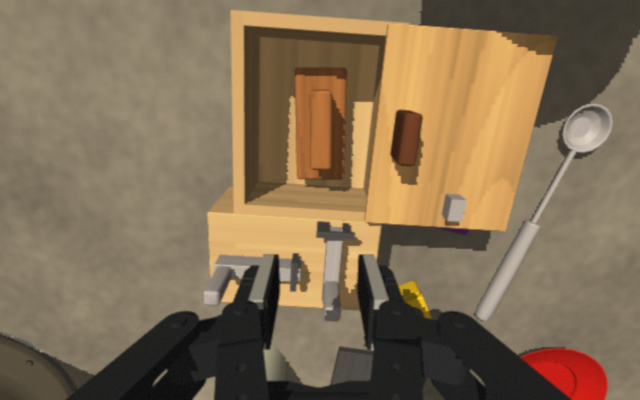

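Request:
move_arm(
  plan=[
    [0, 0, 3.5, 2, 3.5, 0, -0.15],
    [0, 0, 3.5, 4.2, 6.9, 0, -0.15],
    [0, 0, 3.5, 4.2, 6.9, 4, -0.15],
    [0, 0, 3.5, 4.2, 6.9, 8, -0.15],
    [0, 0, 3.5, 4.2, 6.9, 11.8, -0.15],
  ],
)

```text
time_s: 38.8
position: [0.5345, 0.4107, 0.101]
tool_rot: [[0.038, 0.999, -0.001], [0.999, -0.038, -0.0], [-0.0, -0.001, -1.0]]
ft_force: [0.1, 0.1, -0.6]
grip_width: 0.0362
gripper_force: 0.0
```

Request:
move_arm(
  plan=[
    [0, 0, 0, 0, 0, 0, -0.15],
    [0, 0, 0, 0, 0, 0, -1],
    [0, 0, 0, 0, 0, 0, -1],
    [0, 0, 0, 0, 0, 0, -1],
    [0, 0, 0, 0, 0, 0, -1],
  ],
  squeeze=40,
)

```text
time_s: 39.3
position: [0.5351, 0.4109, 0.1047]
tool_rot: [[0.038, 0.999, 0.002], [0.999, -0.038, 0.001], [0.001, 0.002, -1.0]]
ft_force: [0.1, -0.2, -0.2]
grip_width: 0.0002
gripper_force: 0.0
```

Request:
move_arm(
  plan=[
    [0, 0, 0, 0, -1, 0, -1],
    [0, 0, 0, 0, -2.5, 0, -1],
    [0, 0, 0, 0, -4, 0, -1],
    [0, 0, 0, 0, -5.5, 0, -1],
    [0, 0, 0, 0, -7, 0, -1],
  ],
)

```text
time_s: 39.8
position: [0.4635, 0.4134, 0.1034]
tool_rot: [[0.038, 0.999, 0.0], [0.999, -0.038, 0.0], [0.0, 0.0, -1.0]]
ft_force: [-0.0, 0.7, 0.4]
grip_width: -0.0003
gripper_force: 0.0
```

Request:
move_arm(
  plan=[
    [0, 0, 0, 0, -1.5, 0, -1],
    [0, 0, 0, 0, -3, 0, -1],
    [0, 0, 0, 0, -4, 0, -1],
    [0, 0, 0, 0, -4.7, 0, -1],
    [0, 0, 0, 0, -4.7, 0, -1],
  ],
)

```text
time_s: 40.3
position: [0.417, 0.4153, 0.1033]
tool_rot: [[0.038, 0.999, 0.0], [0.999, -0.038, 0.0], [0.0, 0.0, -1.0]]
ft_force: [-0.5, 0.1, 0.9]
grip_width: 0.0001
gripper_force: 0.0
```

Request:
move_arm(
  plan=[
    [0, 0, 0, 0, 0, -4, -0.3],
    [0, 0, 0, -2, 1, -8, -0.15],
    [0, 0, 0, -4, 4, -11.6, -0.15],
    [0, 0, 0, -4.8, 6, -11.6, -0.15],
    [0, 0, 0, -4.8, 6, -11.6, -0.15],
  ],
)

```text
time_s: 40.8
position: [0.4787, 0.3634, 0.2197]
tool_rot: [[0.042, 0.999, 0.002], [0.999, -0.042, 0.001], [0.001, 0.002, -1.0]]
ft_force: [-1.0, -0.3, -0.7]
grip_width: 0.0364
gripper_force: 0.0
```

```bash
python3 - <<'E'
from h import *
w=env.get_image("wrist"); s=env.observe(); print(s["time_s"],s["position"],s["tool_rot"][:,1])
for n,z in [("block",.007),("lid_grip",.116)]:
    for x in env.tip_of(n,w)[:2]: print(n,np.round(x["pixel"],1),round(x["conf"],2),ray(w,x["pixel"],z))
for x in env.outline_of("lid_grip",w)[:2]: print(x["conf"],x["bbox"])
# handle: dark brown pixels right of the box
h=cv2.cvtColor(w["color"],cv2.COLOR_RGB2HSV); m=((h[...,2]<110)&(h[...,1]>120)); m[250:]=0; m[:,:385]=0
n,l,st,c=cv2.connectedComponentsWithStats(m.astype(np.uint8)); 
for i in np.argsort(-st[1:,4])[:3]+1: print(st[i],c[i],ray(w,c[i],.12))
b=env.get_image("top"); print([(np.round(x["pixel"]),x["conf"],ray(b,x["pixel"],.116)) for x in env.tip_of("lid_grip",b)])
E
```

```text
40.85 [0.477  0.3641 0.2188] [ 0.9992 -0.0405 -0.    ]
block [305.  120.6] 0.6 [0.4662 0.4065 0.007 ]
lid_grip [389.5 127.1] 0.59 [0.5358 0.4104 0.116 ]
0.94 [441.1, 116.0, 179.6, 205.1]
[480  14  52  20 622] [512.283   22.0675] [0.6186 0.4796 0.12  ]
[385 105  19  69 500] [396.602 140.654] [0.5407 0.4003 0.12  ]
[436 217  25   5  70] [450.6429 218.7143] [0.5879 0.3332 0.12  ]
[]
```

Request:
move_arm(
  plan=[
    [0, 0, 0, 2, 3, 0, -0.15],
    [0, 0, 0, 4.8, 5.7, 0, -0.15],
    [0, 0, 0, 4.8, 5.7, 4, -0.15],
    [0, 0, 0, 4.8, 5.7, 8, -0.15],
    [0, 0, 0, 4.8, 5.7, 11.5, -0.15],
  ],
)

```text
time_s: 41.6
position: [0.5337, 0.4111, 0.1017]
tool_rot: [[0.037, 0.999, -0.001], [0.999, -0.037, -0.001], [-0.001, -0.001, -1.0]]
ft_force: [-0.0, 0.4, 0.5]
grip_width: 0.0363
gripper_force: 0.0
```

Request:
move_arm(
  plan=[
    [0, 0, 0, 0, 0, 0.6, -0.15],
    [0, 0, 0, 0, 0, 0.9, -0.15],
    [0, 0, 0, 0, 0, 0.9, -0.15],
  ],
)

```text
time_s: 41.9
position: [0.5352, 0.4112, 0.0968]
tool_rot: [[0.038, 0.999, 0.002], [0.999, -0.038, 0.001], [0.001, 0.002, -1.0]]
ft_force: [0.3, 0.8, -0.6]
grip_width: 0.0363
gripper_force: 0.0
```

Request:
move_arm(
  plan=[
    [0, 0, 0, 0, 0, 0, -1],
    [0, 0, 0, 0, 0, 0, -1],
    [0, 0, 0, 0, 0, 0, -1],
    [0, 0, 0, 0, 0, 0, -1],
  ],
)

```text
time_s: 42.3
position: [0.5353, 0.4111, 0.0971]
tool_rot: [[0.038, 0.999, 0.003], [0.999, -0.038, 0.002], [0.002, 0.003, -1.0]]
ft_force: [-1.3, -0.6, 7.4]
grip_width: 0.0127
gripper_force: 40.7
```

Gripped; slide the lid shut.

Request:
move_arm(
  plan=[
    [0, 0, 0, 0, -1, 0, -1],
    [0, 0, 0, 0, -2.5, 0, -1],
    [0, 0, 0, 0, -4, 0, -1],
    [0, 0, 0, 0, -5.5, 0, -1],
    [0, 0, 0, 0, -7, 0, -1],
  ],
)

```text
time_s: 42.8
position: [0.4658, 0.4141, 0.097]
tool_rot: [[0.039, 0.999, 0.005], [0.999, -0.039, 0.003], [0.003, 0.005, -1.0]]
ft_force: [2.9, 1.4, 6.0]
grip_width: 0.0125
gripper_force: 40.6
```

Request:
move_arm(
  plan=[
    [0, 0, 0, 0, -1.5, 0, -1],
    [0, 0, 0, 0, -3, 0, -1],
    [0, 0, 0, 0, -4, 0, -1],
    [0, 0, 0, 0, -4.8, 0, -1],
    [0, 0, 0, 0, -4.8, 0, -1],
  ],
)

```text
time_s: 43.3
position: [0.4168, 0.4162, 0.097]
tool_rot: [[0.038, 0.999, 0.003], [0.999, -0.038, 0.003], [0.003, 0.003, -1.0]]
ft_force: [-1.9, 1.4, 7.2]
grip_width: 0.0124
gripper_force: 40.8
```

Request:
move_arm(
  plan=[
    [0, 0, 0, 0, -0.2, 0, -1],
    [0, 0, 0, 0, -0.4, 0, -1],
    [0, 0, 0, 0, -0.4, 0, -1],
  ],
)

```text
time_s: 43.6
position: [0.4158, 0.4162, 0.0971]
tool_rot: [[0.039, 0.999, 0.008], [0.999, -0.039, 0.004], [0.004, 0.008, -1.0]]
ft_force: [8.8, 1.4, 2.2]
grip_width: 0.0125
gripper_force: 40.3
```

Request:
move_arm(
  plan=[
    [0, 0, 0, 0, 0, 0, -0.15],
    [0, 0, 0, 0, 0, 0, -0.15],
    [0, 0, 0, 0, 0, 0, -0.15],
    [0, 0, 0, 0, 0, -4, -0.15],
    [0, 0, 0, -4, 0, -9, -0.15],
  ],
)

```text
time_s: 44.1
position: [0.411, 0.3853, 0.1743]
tool_rot: [[0.036, 0.999, -0.002], [0.999, -0.036, -0.0], [-0.0, -0.002, -1.0]]
ft_force: [1.1, -0.2, 1.0]
grip_width: 0.0367
gripper_force: 0.0
```

Request:
move_arm(
  plan=[
    [0, 0, 0, -4, 2, -5, -0.15],
    [0, 0, 0, -4, 4, -10, -0.15],
    [0, 0, 0, -4, 4, -10, -0.15],
    [0, 0, 0, -4, 4, -10, -0.15],
  ],
)

```text
time_s: 44.5
position: [0.4513, 0.3424, 0.2767]
tool_rot: [[0.04, 0.999, 0.005], [0.999, -0.04, 0.002], [0.002, 0.005, -1.0]]
ft_force: [-0.5, 1.1, -0.1]
grip_width: 0.0364
gripper_force: 0.0
```

```bash
python3 - <<'E'
from h import *
w=env.get_image("wrist"); a=env.get_image("scene"); b=env.get_image("top"); s=env.observe(); print(s["time_s"],s["position"],s["tool_rot"][:,1])
for p in (w,a,b):
    for x in env.tip_of("lid_grip",p)[:2]: print(np.round(x["pixel"],1),round(x["conf"],2),ray(p,x["pixel"],.116))
    for x in env.outline_of("lid",p)[:1]: print("lid",x["bbox"])
for x in env.tip_of("tin1",b): print("tin",np.round(x["pixel"],1),round(x["conf"],2),ray(b,x["pixel"],.025))
E
```

```text
44.65 [0.4492 0.3426 0.2726] [ 0.9993 -0.0378 -0.0026]
[275.3  93.5] 0.89 [0.4154 0.4165 0.116 ]
lid [325.9, 87.8, 144.9, 175.5]
[451.  229.7] 0.64 [0.4172 0.4234 0.116 ]
[370.1 309.9] 0.62 [0.7683 0.317  0.116 ]
lid [441.0, 246.3, 68.7, 53.0]
[205.7 270.7] 0.36 [0.3819 0.2857 0.116 ]
lid [173.7, 237.2, 46.3, 54.6]
tin [466.4 223.8] 0.84 [ 0.5105 -0.3751  0.025 ]
tin [256.1 195.1] 0.78 [0.5775 0.1848 0.025 ]
tin [465.9 255.1] 0.76 [ 0.4281 -0.372   0.025 ]
tin [384.8 299.6] 0.74 [ 0.3099 -0.1587  0.025 ]
tin [205.8 179.4] 0.59 [0.6175 0.3209 0.025 ]
tin [313.6 120.7] 0.57 [0.7841 0.0352 0.025 ]
```

```bash
python3 -c "
from rig import env
print(env.close_job())"
```

```text
the job is handed in; nothing more can be done
None
```

The job is handed in, but no verdict came back: both tins are in the tray, the griddle got one stroke at about 7–8 N, the block is back in the box and the lid is shut to its stop.

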